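# Clip the relay module onto the rail and arm its switch

## Task

Put the loose relay module on the sloping rail of the stand: hook its fixed lip under the rail's upper edge, then rock it down until its sprung foot clicks under the lower edge and it sits firmly down on the rail. Only then lift the safety cover on the switch box well open, throw the toggle beneath it right over to the side with the lamp, and close the cover fully again. Leave everything else on the bench where it is.

Things in the scene. Friction and masses are not known exactly. Their poses are not given: they have to be found in the camera images.
- module: Loose relay module: grey block 124 (x) x 55 (y, grip across this) x 70 (z) mm, black ribs on its flanks, screws on top, 0.34 to 0.6 kg. Origin: middle of its underside (seat face, z = 0), 21 mm above the bench as it stands on its hook and cheeks; z out of its top. Hook at the +x end, roughly towards the robot; sprung foot at the -x end. Seated, its axes agree with rail's.
- module_lip (a point): Inner upper edge of the hook's lip, at (32, 0, -8) mm in the module's frame. The hook, 50 mm wide, hangs below the seat face: a leg at x = 39.5 to 50 down to z = -21, and the lip from it to -x (x = 32 to 39.5, z = -21 to -8). So an 8 mm slot, 7.5 mm deep, open to -x, lies between lip and seat face for the rail's edge.
- foot (a joint): Module's sprung foot (slide, m): 0 = home, to 0.011 = pushed out to the module's -x; spring 3.4 N at home, 8.5 N more at 0.010. See module_foot. Pressing the module's -x end down on the rail's lower edge (about 5 to 15 N) drives the foot out some 6 mm until it springs back under the edge with a click.
- module_foot (a point): Inner tip of the foot's catch, moves with it; at home (-32.5, 0, -8) mm in the module's frame, the catch's upper face (x below -33.5) at z = -6 goes under the seated rail's edge. From the tip a steep lead-in ramp runs down and out to about x = -39, z = -20. Fixed cheeks stand either side of the foot (x = -56 to -42, down to z = -21). Above it the module's top is free to press on.
- rail: Wide steel rail on a grey plate on the fixed stand, sloping 32 degrees, upper edge towards the robot. Origin: middle of its top face, 90 mm above the bench; x up the slope across the rail, y along it, z out of the face. Its flange: x = -37.5 to 37.5, y = -150 to 150, z = -4 to 0 mm, overhanging a 34 mm wide web by 20 mm at both edges. Plate (180 x 320) at z = -25.
- rail_free (a point): Middle of the rail's free stretch, on its top face, at (0, -12, 0) mm in the rail's frame: a good place for the module's origin. A fixed neighbour module 55 mm high stands on the rail at y = 108 to 148 mm, a 22 mm high end stop at y = -148 to -132; the module may sit anywhere between.
- switchbox: Fixed grey switch box, 150 (x) x 124 (y) x 60 (z) mm; origin in the middle of its underside on the bench, x roughly away from the robot. On its top: the cover, the toggle under it (pivot at x = 0, y = 0, z = 60), and a round lamp 20 mm across at y = +47.
- cover (a joint): Angle of the aluminium safety cover (rad): 0 = shut, 1.75 = fully open (stop). It is a cap 90 (x) x 64 (y) x 55 (z) mm over the toggle, hinged at its far lower edge: it swings up and away from the robot to stand behind the toggle. The stiff hinge holds it where it is left; it takes about 2 to 3 N at the tab. May start slightly ajar.
- cover_hinge (a point): Middle of the cover's hinge axis, at (45, 0, 60) mm in the switch box's frame; the axis runs along the box's y. The shut cover reaches from here 90 mm towards the box's -x and 55 mm up.
- cover_tab (a point): Grip point on the cover's black tab: a fin 26 (x) x 12 (y, grip across this) x 36 mm high on the cover's top near its front. The point is 22 mm above the top face and 14 mm below the fin's end; cover shut, it lies 75 mm to the box's -x of the hinge and 77 mm above it, and turns about the hinge with the cover.
- toggle (a joint): Angle of the toggle lever (rad): 0 = off, leaning 0.45 rad to the box's -y; 0.9 = on, leaning as far to +y, the lamp's side. Stiff (about 2 N at the tip): it stays where it is left, so push it to its stop.
- toggle_tip (a point): Middle of the ball (16 mm) at the end of the steel toggle lever (10 mm rod, 42 mm from its pivot on the box's top to this point).
- wrench: Bystander: steel wrench, 200 mm, lying near the stand.
- screwdriver: Bystander: screwdriver, 220 mm, lying.
- tape: Bystander: roll of paper tape, 110 mm across, 25 mm high.
- round_bar: Bystander: dark round steel block, 70 mm across, 100 mm high, standing.
- pipe_spool: Bystander: flanged pipe stub, 110 mm across the foot, 90 mm high.
- c_clamp: Bystander: blue C-clamp lying flat, about 110 x 120 mm.
- hammer: Bystander: hammer, 280 mm, lying.
There are look-alikes about, which are no part of the job. What is shaped like the module but blue or red is not meant. Leave any orange look-alike of the switchbox alone.

How it is judged:
By the outcome, as a careful person would: the job done as asked, in the order asked, and still so for the second after the job is handed in, with the robot touching nothing.
It also fails if it takes over 72 s, if anything falls off the work surface, if the arm or the gripper's body presses on something with over 40 N, if the wrist force passes 120 N, or if a joint passes its speed limit or range.

## Robot

A 6-joint arm with a two-finger parallel gripper is mounted at the origin on the work surface. World frame = base frame: x ahead of the robot, y to its left, z up, the work surface at z = 0. Lengths are in m, angles in degrees, forces in N, time in s.
With the tool pointing down it reaches from about 0.425 to 1.125 m from the base axis. Payload 14.9 kg.
Tool frame: the origin (TCP) lies midway between the tips of the shut fingers; the grasp point (between the pads) lies 19 mm behind it; z points along the fingers, y is the line along which they close (so a half turn about z gives the same grasp; the last joint's range is limited). The gripper opens to 91 mm and grips with 3 to 60 N. Pads are 32 mm wide; open, the fingers measure 118 mm over their backs; the gripper's body (76 mm by 178 mm) begins 60 mm behind the grasp point.
Start: joints at [74.181, 21.709, 99.362, -0, 58.929, -1.908], TCP at [0.168, 0.679, 0.214] pointing down, gripper open.
Joint ranges: [-158.91, 158.91], [-42.39, 125.64], [0.06, 152.35], [-60.88, 240.88], [17.5, 164.5], [-176.32, 176.32]. Speed limits (degrees/s): [108.29, 108.29, 136.94, 180, 180, 180].

## Interface

Orientations are given as a 3x3 rotation matrix whose columns are the frame's x, y, z axes.
In Python, from station import sense, read_camera, camera_info, job_done gives the robot as it stands. The module is installed in compiled form; this text tells all that it offers.
- The arm moves only by the tool carry_out, never from a script. Its argument "moves" is a list of rows, each a list of 3 entries, a list of its own where there are three numbers: the shift along the tool's x, y, z in cm, then the turn, a rotation vector about the tool's x, y, z in degrees, then the closure in counts, from 0 (fully open) to 255 (shut). A call has 1 to 5 rows; each row is the pose to reach, as a shift and turn from the pose commanded when the call began, along the tool's axes at that moment; what a row does not reach only later rows make up. A row lasts 1/10 s, in which the tool goes at most 50 mm and 8.59 degrees, less where a joint would pass 70% of its speed; a pose out of reach is approached as far as the arm can. A call with a gripper value outside its range is refused whole. The fingers move at their own pace and stop on an object; "newtons" is the grip in N (left out, the last holds). Time passes only in rows, so rows that repeat a pose let the fingers close. It gives the time, the measured TCP pose, the force, the opening and the grip force at its end, in the units of the state.
- sense(): the state, without advancing time (a new reading comes with each control period).
- read_camera(name): name is "scene" or "top"; returns the picture (420x560x3 uint8, red, green, blue); there is no depth.
- camera_info(name): a dict with "intrinsics" (3x3 intrinsics, pixels), "T" (4x4, takes a point from camera to world coordinates). Camera axes: x right, y down, z forward; pixel columns grow to the right and rows downward; lengths in m; the calibration is good to about 2 mm. A picture is of the moment at which its call begins. camera_info takes no time and is no camera call.
- job_done(): hands the job in; it is judged then, once.
The state is a dict: "clock": time; "q": joint angles; "qd": joint speeds; "joint_torque": joint torques, N m; "tcp_pos": TCP position; "orientation": TCP orientation; "wrist_force": force on the tool from outside, world axes, zero at the start; "moment": the same for the moment, N m; "width": finger opening in m; "grip_force": force on a finger pad.
Only numpy, scipy, OpenCV 4.12 (cv2) and the standard library are available. Lean on these libraries where they do the work, as an engineer would, in place of code of your own. Each camera call takes 0.05 s, during which the arm holds its last target. There are 200 camera calls.

## Working session

There is one attempt and no reset: what is moved stays moved. The work goes in short steps, Python scripts to look and compute and a tool call to move; the robot and the scene stay as the last step left them, time stands still between calls to the robot, and variables do not carry over. Pictures are saved under pics/ and viewed, at most 10 in all, crops included, and the job is handed in when it is done.

Besides the shell and the picture viewer there is one more tool, called after "Emit:" by a JSON object that holds its "name" and its "arguments". carry_out: Moves the arm, as the interface text tells. Its arguments: {"type":"object","properties":{"moves":{"type":"array"},"newtons":{"type":"number"}},"required":["moves"]}

```bash
mkdir -p pics; python3 - <<'E'
from station import *
import cv2,numpy as np
for n in("scene","top"):
    im=read_camera(n); cv2.imwrite(f"pics/{n}0.png",cv2.resize(im[:,:,::-1],None,fx=1.42,fy=1.42,interpolation=cv2.INTER_CUBIC)); np.save(f"{n}0.npy",im)
    c=camera_info(n); print(n,np.round(c["intrinsics"],1).tolist(),np.round(c["T"],3).tolist())
s=sense();print(s["clock"],s["tcp_pos"],np.round(s["orientation"],3).tolist(),s["wrist_force"])
E
```

```text
scene [[391.9, 0.0, 280.1], [0.0, 391.9, 212.1], [0.0, 0.0, 1.0]] [[-0.777, 0.526, -0.346, 0.967], [0.629, 0.64, -0.441, 0.582], [-0.011, -0.561, -0.828, 1.092], [0.0, 0.0, 0.0, 1.0]]
top [[505.6, 0.0, 286.1], [0.0, 505.6, 210.6], [0.0, 0.0, 1.0]] [[0.004, -0.999, 0.042, 0.485], [-1.0, -0.003, 0.015, 0.043], [-0.015, -0.042, -0.999, 1.942], [0.0, 0.0, 0.0, 1.0]]
0.1 [0.16819636 0.67913335 0.21335318] [[-0.971, 0.24, -0.0], [0.24, 0.971, -0.001], [0.0, -0.001, -1.0]] [ 0.50278857 -0.71555878  0.01010884]
```

View pics/scene0.png

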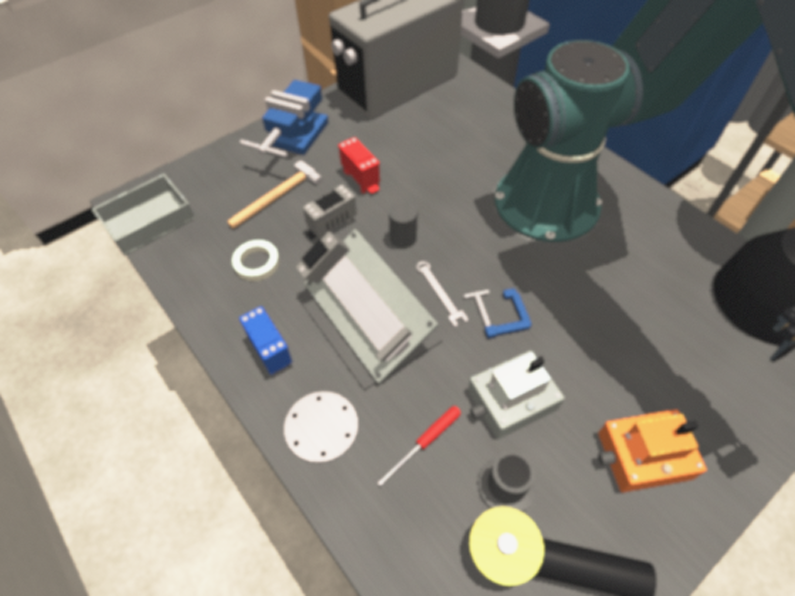

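View pics/top0.png

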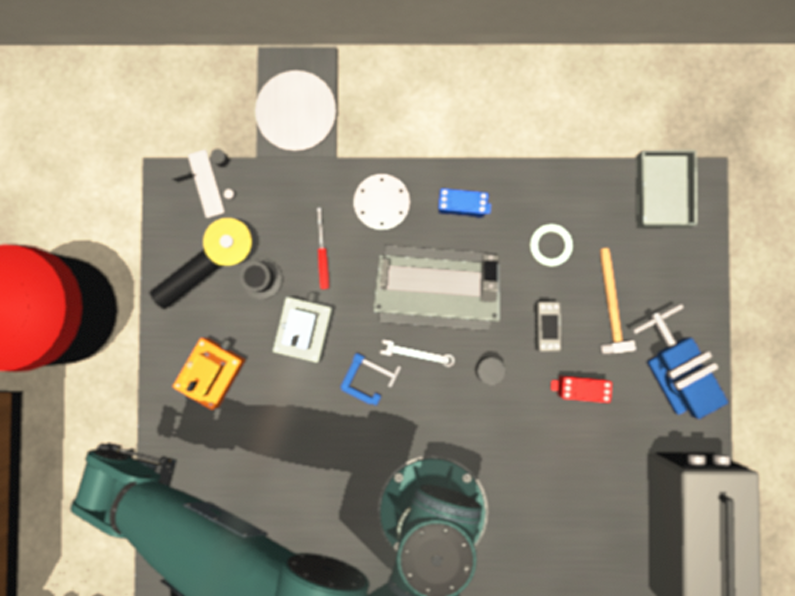

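The pictures show the grey module at about (549,325) in the enlarged top view and (330,210) in the scene view. The rail stand is at top (437,288) and the grey switch box at top (303,328). I'll take enlarged crops next.

```bash
python3 - <<'E'
import cv2,numpy as np
t=np.load("top0.npy")[:,:,::-1];s=np.load("scene0.npy")[:,:,::-1]
def cr(im,x,y,w,h,f): return cv2.resize(im[y:y+h,x:x+w],(w*f,h*f),interpolation=cv2.INTER_CUBIC)
# top: module(366..406,200..260), box(185..240,200..260), rail(255..360,165..240)
C=np.zeros((600,800,3),np.uint8)
def put(a,x,y): C[y:y+a.shape[0],x:x+a.shape[1]]=a
put(cr(t,366,204,40,48,6),0,0)       # module top 240x288
put(cr(t,188,200,50,60,5),245,0)     # box top 250x300
put(cr(s,200,122,60,60,5),500,0)   # module scene 300x300
put(cr(t,258,168,100,68,4),0,305)    # rail top 400x272
put(cr(s,325,240,75,72,4),405,305)   # box scene 300x288
cv2.imwrite("pics/crop1.png",C)
put(cr(s,205,155,110,120,5)[:600],0,0)
cv2.imwrite("pics/crop2.png",cr(s,205,155,110,120,5))
E
```

```text
(no output)
```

View pics/crop1.png

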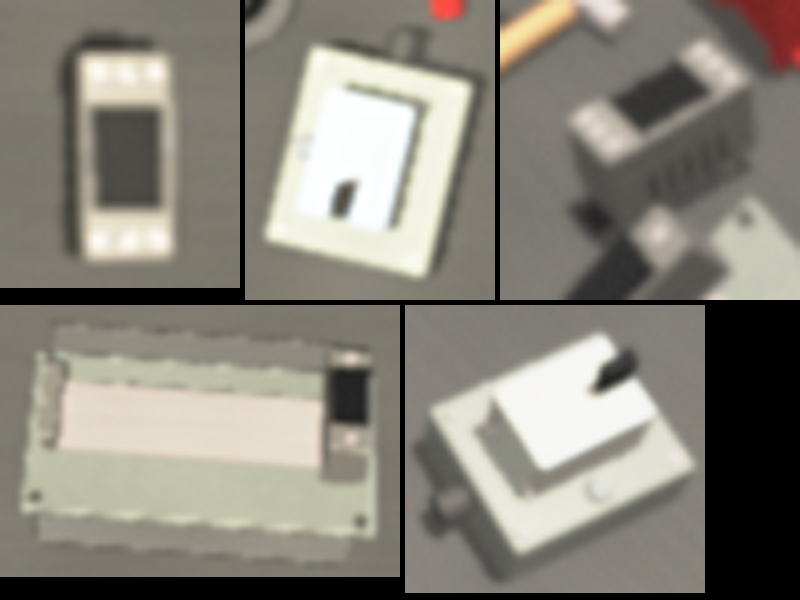

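View pics/crop2.png

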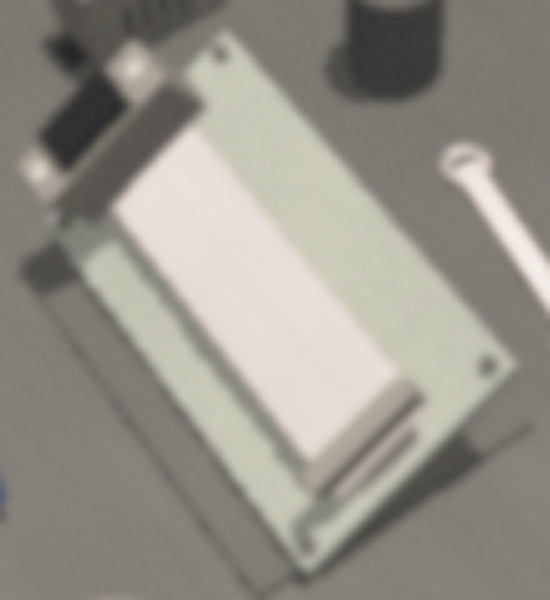

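```bash
cat > h.py <<'E'
import numpy as np
from station import *
from scipy.optimize import least_squares
from scipy.spatial.transform import Rotation as R
CI={n:camera_info(n) for n in("scene","top")}
def ray(n,u,v):
    c=CI[n]; T=np.array(c["T"]); d=T[:3,:3]@np.linalg.solve(np.array(c["intrinsics"]),[u,v,1]); return T[:3,3],d/np.linalg.norm(d)
def hit(n,u,v,z): # world horizontal plane
    o,d=ray(n,u,v); return o+d*(z-o[2])/d[2]
def hitf(n,u,v,Rm,p,z): # plane z in frame (Rm,p), result in frame
    o,d=ray(n,u,v); o=Rm.T@(o-p); d=Rm.T@d; return o+d*(z-o[2])/d[2]
def nat(x,y,f,ox,oy): return ((x+.5)/f-.5+ox,(y+.5)/f-.5+oy)
E
python3 - <<'E'
from h import *
def fit(picks,h,yaw0,p0,z0=0,tilt=None):
    def res(a,only=None):
        Rm=R.from_euler('z',a[2]).as_matrix()
        if tilt is not None: Rm=Rm@tilt
        r=[]
        for n,uv,xyz in picks:
            if only and n!=only: continue
            q=hitf(n,*uv,Rm,np.array([a[0],a[1],z0]),xyz[2])
            r+=[q[i]-xyz[i] for i in(0,1) if xyz[i] is not None]
        return np.array(r)
    for only in("top","scene",None):
        s=least_squares(lambda a:res(a,only),[*p0,yaw0]); print(only,np.round(s.x[:2]*1e3,1),np.round(np.degrees(s.x[2]),2),"res mm",np.round(s.fun*1e3,1))
    return s.x
T=lambda x,y:nat(x,y,6,366,204)
S=lambda x,y:nat(x-500,y,5,200,122)
print("module") # x towards robot => yaw~180
c=[(.062,.0275),(.062,-.0275),(-.062,-.0275),(-.062,.0275)]
# top img: up=+X world,left=+Y. module +x is down; +y is world -Y => right
P=[("top",T(174,258),(.062,.0275,.07)),("top",T(88,260),(.062,-.0275,.07)),("top",T(80,52),(-.062,-.0275,.07)),("top",T(166,50),(-.062,.0275,.07))]
for n,uv,_ in P: print(np.round(hit(n,*uv,.091),3))
for uv in((570,123),(703,40),(752,78),(613,163)): print("s",np.round(hit("scene",*S(*uv),.091),3))
P+=[("scene",S(570,123),(-.062,.0275,.07)),("scene",S(703,40),(.062,.0275,.07)),("scene",S(752,78),(.062,-.0275,.07)),("scene",S(613,163),(-.062,-.0275,.07))]
fit(P,.07,np.pi,(.6,-.25),z0=.021)
print("box")
T=lambda x,y:nat(x-245,y,5,188,200); S=lambda x,y:nat(x-405,y-305,4,325,240)
P=[("top",T(313,45),(.075,.062,.06)),("top",T(472,85),(.075,-.062,.06)),("top",T(428,275),(-.075,-.062,.06)),("top",T(267,240),(-.075,.062,.06))]
P+=[("scene",S(432,408),(.075,-.062,.06)),("scene",S(603,332),(-.075,-.062,.06)),("scene",S(695,463),(-.075,.062,.06)),("scene",S(523,553),(.075,.062,.06))]
for n,uv,_ in P: print(n,np.round(hit(n,*uv,.06),3))
b=fit(P,.06,0,(.6,.35))
print("tab-ish top/scene at z .15", hit("top",*T(345,182),.151),hit("scene",*S(632,353),.151))
print("rail")
a=np.radians(32)
# rail axes for yaw 0: x=(-c,0,s) y=(0,-1,0) z=(s,0,c)
tilt=np.array([[-np.cos(a),0,np.sin(a)],[0,-1,0],[np.sin(a),0,np.cos(a)]])
Tq=lambda x,y:nat(x,y-305,4,258,168); Sq=lambda x,y:nat(x,y,5,205,155)
E_=[]
t=np.load("top0.npy").astype(float); 
for u in range(278,336,4):
    col=t[:,u,0]-t[:,u,1]; seg=col[180:216]; lo,hi=np.median(seg[:3]),np.median(col[190:200]) 
    b_=seg>5; i=np.where(b_)[0]
    E_.append((u,180+i.min(),180+i.max(),[int(x) for x in col[183:212]] if u==300 else 0))
print([e[:3] for e in E_]); print([e[3] for e in E_ if e[3]])
P=[("top",Tq(62,380),(-.0375,None,0)),("top",Tq(322,400),(-.0375,None,0)),("top",Tq(62,450),(.0375,None,0)),("top",Tq(318,467),(.0375,None,0))]
P+=[("scene",Sq(205,135),(.0375,None,0)),("scene",Sq(390,370),(.0375,None,0)),("scene",Sq(115,207),(-.0375,None,0)),("scene",Sq(305,460),(-.0375,None,0))]
P+=[("top",Tq(40,352),(-.09,-.16,-.025)),("top",Tq(22,512),(.09,-.16,-.025)),("top",Tq(376,537),(.09,.16,-.025))]
P+=[("scene",Sq(225,30),(.09,.16,-.025)),("scene",Sq(517,362),(.09,-.16,-.025)),("scene",Sq(305,578),(-.09,-.16,-.025))]
fit(P,0,0,(.7,.04),z0=.09,tilt=tilt)
E
```

```text
module
[ 0.432 -0.325  0.091]
[ 0.43  -0.273  0.091]
[ 0.557 -0.269  0.091]
[ 0.558 -0.321  0.091]
s [ 0.553 -0.315  0.091]
s [ 0.434 -0.322  0.091]
s [ 0.429 -0.269  0.091]
s [ 0.551 -0.265  0.091]
top [ 494.2 -297.3] 181.87 res mm [ 1.4 -1.4  1.1  1.5 -1.4  1.3 -1.1 -1.4]
scene [ 491.9 -292.9] 182.82 res mm [ 1.8 -2.2 -2.6 -1.  -0.6  0.7  1.4  2.5]
None [ 493.1 -295.1] 182.34 res mm [ 0.5  0.4 -0.2  3.3 -2.7  4.1 -1.9  1.3  2.7 -5.  -1.7 -2.8  0.7 -1.1
  2.6 -0.3]
box
top [0.57  0.388 0.06 ]
top [0.54  0.269 0.06 ]
top [0.399 0.3   0.06 ]
top [0.424 0.421 0.06 ]
scene [0.538 0.272 0.06 ]
scene [0.396 0.307 0.06 ]
scene [0.424 0.422 0.06 ]
scene [0.566 0.392 0.06 ]
top [483.  344.3] -12.77 res mm [-0.3 -0.5 -2.7  0.7  2.3  0.3  0.6 -0.6]
scene [481. 348.] -12.94 res mm [-2.   0.6  1.7  2.9  2.7 -3.2 -2.3 -0.3]
None [482.  346.1] -12.85 res mm [ 1.  -1.9 -1.2 -0.7  3.8 -1.4  1.9 -2.3 -3.5  2.1  0.2  4.6  1.4 -1.5
 -3.6  1.2]
tab-ish top/scene at z .15 [0.46822194 0.34730284 0.151     ] [0.4433914 0.3546784 0.151    ]
rail
[(278, np.int64(187), np.int64(204)), (282, np.int64(187), np.int64(204)), (286, np.int64(188), np.int64(205)), (290, np.int64(188), np.int64(205)), (294, np.int64(188), np.int64(205)), (298, np.int64(188), np.int64(205)), (302, np.int64(189), np.int64(206)), (306, np.int64(180), np.int64(206)), (310, np.int64(189), np.int64(206)), (314, np.int64(180), np.int64(207)), (318, np.int64(190), np.int64(207)), (322, np.int64(190), np.int64(207)), (326, np.int64(191), np.int64(207)), (330, np.int64(180), np.int64(208)), (334, np.int64(180), np.int64(208))]
[]
top [609.1 -13.2] -3.98 res mm [-2.9 -1.4  1.3 -0.4 -0.6 -0.1  2.6  0.2  1.7 -0.1]
scene [609.   -9.7] -4.48 res mm [ 2.  -1.4  0.3 -1.4 -0.6  0.   2.4  1.8 -1.2 -1.8]
None [609.  -11.4] -4.18 res mm [-2.6 -2.1  1.5 -1.1  2.5 -1.9  1.  -1.9 -0.2  1.5  3.   2.3  0.7  2.1
  0.2 -2.6  1.7 -0.2 -2.  -3.1]
```

```bash
cat >> h.py <<'E'
def fr(yaw,tilt=0): # tool: y along world-ish +Y rotated yaw; tilt = pitch of module z toward +X (deg); tool z = -module z
    a=np.radians(tilt); z=np.array([-np.sin(a),0,-np.cos(a)]); y=np.array([0,1.,0]); x=np.cross(y,z)
    return R.from_euler('z',yaw,degrees=True).as_matrix()@np.c_[x,y,z]
def plan(wps,start=None):
    s=sense(); p,o=(np.array(s["tcp_pos"]),np.array(s["orientation"])) if start is None else start
    for q,m in wps:
        q=np.array(q); m=o if m is None else m
        d=o.T@(q-p)*100; w=R.from_matrix(o.T@m).as_rotvec(degrees=True)
        print(np.round(d,2).tolist(),np.round(w,2).tolist(),"rows~%.1f"%max(np.linalg.norm(d)/5,np.linalg.norm(w)/8.59)); p,o=q,m
def st():
    s=sense(); print("t%.2f"%s["clock"],np.round(s["tcp_pos"],4),R.from_matrix(s["orientation"]).as_euler('xyz',degrees=True).round(1),"q",np.round(s["q"],0),"F",np.round(s["wrist_force"],1),"w%.4f g%.1f"%(s["width"],s["grip_force"]))
E
python3 -c "
from h import *
m=fr(2.2)
plan([((.40,.50,.30),None),((.55,.25,.30),None),((.58,0,.30),None),((.54,-.2,.26),m),((.501,-.295,.20),m),((.501,-.295,.052),m)])"
```

```text
[-26.81, -11.82, -8.65] [0.0, 0.0, 0.0] rows~6.1
[-20.57, -20.66, 0.02] [0.0, 0.0, 0.0] rows~5.8
[-8.92, -23.54, 0.02] [0.0, 0.0, 0.0] rows~5.0
[-0.93, -20.37, 4.02] [-0.05, -0.01, -16.11] rows~4.2
[4.26, -9.34, 6.0] [0.0, 0.0, 0.0] rows~2.4
[0.0, 0.0, 14.8] [0.0, 0.0, 0.0] rows~3.0
```

Emit:
{"name": "carry_out", "arguments": {"moves": [[[-21.5, -9.5, -7], [0, 0, 0], 0], [[-21.5, -9.5, -7], [0, 0, 0], 0], [[-21.5, -9.5, -7], [0, 0, 0], 0], [[-21.5, -9.5, -7], [0, 0, 0], 0], [[-21.5, -9.5, -7], [0, 0, 0], 0]], "newtons": 60}}

```text
clock: 0.6
tcp_pos: [0.3555, 0.534, 0.2844]
orientation: [[-0.971, 0.241, -0.0], [0.241, 0.971, -0.0], [-0.0, -0.0, -1.0]]
wrist_force: [-0.3, 0.9, -0.4]
width: 0.091
grip_force: 0.0
```

Emit:
{"name": "carry_out", "arguments": {"moves": [[[-17, -17, 0], [0, 0, 0], 0], [[-17, -17, 0], [0, 0, 0], 0], [[-17, -17, 0], [0, 0, 0], 0], [[-17, -17, 0], [0, 0, 0], 0], [[-17, -17, 0], [0, 0, 0], 0]]}}

```text
clock: 1.1
tcp_pos: [0.4791, 0.3274, 0.2838]
orientation: [[-0.971, 0.241, -0.0], [0.241, 0.971, -0.0], [0.0, -0.0, -1.0]]
wrist_force: [0.2, 0.9, -0.7]
width: 0.091
grip_force: 0.0
```

```bash
python3 -c "
from h import *
m=fr(2.2)
plan([((.57,.10,.28),None),((.58,-.10,.28),m),((.501,-.295,.20),m),((.501,-.295,.052),m)])"
```

```text
[-14.3, -19.87, 0.39] [0.0, 0.0, 0.0] rows~4.9
[-5.79, -19.17, 0.0] [-0.01, -0.0, -16.14] rows~4.0
[8.64, -19.18, 8.0] [0.0, 0.0, 0.0] rows~4.5
[0.0, 0.0, 14.8] [0.0, 0.0, 0.0] rows~3.0
```

Emit:
{"name": "carry_out", "arguments": {"moves": [[[-14.3, -19.8, 0.4], [0, 0, 0], 0], [[-14.3, -19.8, 0.4], [0, 0, 0], 0], [[-14.3, -19.8, 0.4], [0, 0, 0], 0], [[-14.3, -19.8, 0.4], [0, 0, 0], 0], [[-14.3, -19.8, 0.4], [0, 0, 0], 0]]}}

```text
clock: 1.6
tcp_pos: [0.5698, 0.1008, 0.2798]
orientation: [[-0.971, 0.241, -0.0], [0.241, 0.971, -0.0], [0.0, -0.0, -1.0]]
wrist_force: [0.1, -0.0, 1.1]
width: 0.0912
grip_force: 0.0
```

Emit:
{"name": "carry_out", "arguments": {"moves": [[[-5.8, -19.2, 0], [0, 0, -16.1], 0], [[-5.8, -19.2, 0], [0, 0, -16.1], 0], [[-5.8, -19.2, 0], [0, 0, -16.1], 0], [[-5.8, -19.2, 0], [0, 0, -16.1], 0], [[-5.8, -19.2, 0], [0, 0, -16.1], 0]]}}

```text
clock: 2.1
tcp_pos: [0.5795, -0.1014, 0.2798]
orientation: [[-0.999, -0.035, -0.0], [-0.035, 0.999, -0.001], [0.0, -0.001, -1.0]]
wrist_force: [-0.6, 0.5, 0.6]
width: 0.0911
grip_force: 0.0
```

Emit:
{"name": "carry_out", "arguments": {"moves": [[[8.6, -19.2, 8], [0, 0, 0], 0], [[8.6, -19.2, 8], [0, 0, 0], 0], [[8.6, -19.2, 8], [0, 0, 0], 0], [[8.6, -19.2, 8], [0, 0, 0], 0], [[8.6, -19.2, 8], [0, 0, 0], 0]]}}

```text
clock: 2.6
tcp_pos: [0.4992, -0.2941, 0.1983]
orientation: [[-0.999, -0.037, -0.002], [-0.037, 0.999, 0.001], [0.002, 0.001, -1.0]]
wrist_force: [0.1, 0.1, 0.3]
width: 0.0914
grip_force: 0.0
```

```bash
python3 -c "
from h import *
import cv2
st(); plan([((.501,-.295,.20),fr(2.2)),((.501,-.295,.052),fr(2.2))])
t=read_camera('top')[190:270,340:440,::-1]; s=read_camera('scene')[60:190,150:310,::-1]
t=cv2.resize(t,(500,400),interpolation=2);s=cv2.resize(s,(480,390),interpolation=2)
C=np.zeros((400,800,3),np.uint8); C[:,:400]=t[:,50:450]; C[:390,400:]=s[:,40:440]; cv2.imwrite('pics/g1.png',C)
"
```

```text
t2.60 [ 0.4992 -0.2941  0.1983] [ 1.799e+02 -1.000e-01 -1.779e+02] q [ -33.   12.  114.   -0.   54. -125.] F [0.1 0.1 0.3] w0.0914 g0.0
[-0.18, -0.1, -0.17] [0.05, -0.09, -0.09] rows~0.1
[0.0, 0.0, 14.8] [0.0, 0.0, 0.0] rows~3.0
```

View pics/g1.png

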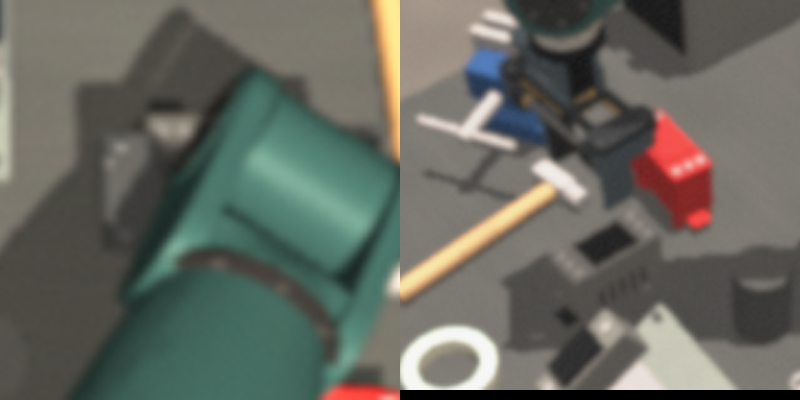

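The left half shows the arm over the module. In the right half the fingers are aligned above its top at about (605,240), clear of the red look-alike. I'll descend and grip.

Emit:
{"name": "carry_out", "arguments": {"moves": [[[0, 0, 4], [0, 0, 0], 0], [[0, 0, 8], [0, 0, 0], 0], [[0, 0, 12], [0, 0, 0], 0], [[0, 0, 14.7], [0, 0, 0], 0], [[0, 0, 14.7], [0, 0, 0], 0]]}}

```text
clock: 3.2
tcp_pos: [0.4995, -0.2902, 0.0499]
orientation: [[-0.999, -0.039, -0.005], [-0.039, 0.999, 0.003], [0.005, 0.003, -1.0]]
wrist_force: [-0.6, -0.5, -0.1]
width: 0.0913
grip_force: 0.0
```

Emit:
{"name": "carry_out", "arguments": {"moves": [[[0, 0, 0], [0, 0, 0], 150], [[0, 0, 0], [0, 0, 0], 200], [[0, 0, 0], [0, 0, 0], 255], [[0, 0, 0], [0, 0, 0], 255], [[0, 0, 0], [0, 0, 0], 255]], "newtons": 60}}

```text
clock: 3.7
tcp_pos: [0.5018, -0.2929, 0.054]
orientation: [[-0.999, -0.038, 0.002], [-0.038, 0.999, -0.001], [-0.002, -0.001, -1.0]]
wrist_force: [1.8, 0.2, 12.9]
width: 0.055
grip_force: 59.9
```

```bash
python3 -c "
from h import *
st()"
```

```text
t3.70 [ 0.5018 -0.2929  0.054 ] [-1.799e+02  1.000e-01 -1.778e+02] q [ -33.   25.  116.   -0.   39. -125.] F [ 1.8  0.2 12.9] w0.0550 g59.9
```

Emit:
{"name": "carry_out", "arguments": {"moves": [[[0, 0, -1], [0, 0, 0], 255], [[0, 0, -5], [0, 0, 0], 255], [[0, 0, -10], [0, 0, 0], 255], [[0, 0, -14], [0, 0, 0], 255], [[0, 0, -14], [0, 0, 0], 255]]}}

```text
clock: 4.2
tcp_pos: [0.5031, -0.2936, 0.1988]
orientation: [[-0.999, -0.038, 0.006], [-0.038, 0.999, -0.004], [-0.006, -0.004, -1.0]]
wrist_force: [-0.3, -0.2, -4.0]
width: 0.0547
grip_force: 59.9
```

Emit:
{"name": "carry_out", "arguments": {"moves": [[[0, 0, 0], [0, 0, 0], 255], [[0, 0, 0], [0, 0, 0], 255]]}}

```text
clock: 4.4
tcp_pos: [0.4999, -0.2916, 0.1914]
orientation: [[-0.999, -0.038, -0.002], [-0.038, 0.999, 0.002], [0.002, 0.002, -1.0]]
wrist_force: [-0.4, 0.6, -4.9]
width: 0.0544
grip_force: 59.9
```

```bash
python3 -c "
from h import *
st()
# module pose in tool: origin at tcp + (+8.8mm along tool x(=module x), z down 33)
a=np.radians(32)
Rr=R.from_euler('z',-4.2,degrees=True).as_matrix()@np.array([[-np.cos(a),0,np.sin(a)],[0,-1,0],[np.sin(a),0,np.cos(a)]])
p=np.array([.609,-.0115,.09])
def tcp(mo,th,off=(-.0088,0,.033)): # module origin in rail frame, tilt th
    M=Rr@R.from_euler('y',th,degrees=True).as_matrix()
    Rt=M@np.diag([1,-1,-1]); return p+Rr@np.array(mo)+M@np.array(off),Rt
def lip(th,edge=(.0375,0,0),loc=(.0375,0,0)): # module origin so that module-local loc sits at rail point edge
    return np.array(edge)-R.from_euler('y',th,degrees=True).as_matrix()@np.array(loc)+[0,-.012,0]
th=17
far=lip(th,(.0375+.012,0,.02),(.032,0,-.004))
pre=lip(th,(.0375+.008,0,-.002),(.032,0,-.004))
for n,mo in(('far',far),('pre',pre)):
    q,m=tcp(mo,th); print(n,mo.round(4),q.round(4),R.from_matrix(m).as_euler('xyz',degrees=True).round(1))
A=tcp(far,th); B=tcp(pre,th)
plan([((.56,-.15,.24),A[1]),(A[0]+[0,0,.06],A[1]),A,B])
"
```

```text
t4.40 [ 0.4999 -0.2916  0.1914] [ 1.799e+02 -1.000e-01 -1.778e+02] q [ -33.   13.  114.    0.   53. -125.] F [-0.4  0.6 -4.9] w0.0544 g59.9
far [ 0.0201 -0.012   0.0332] [ 0.6274 -0.0008  0.1584] [180.  -15.  175.8]
pre [ 0.0161 -0.012   0.0112] [ 6.192e-01 -2.000e-04  1.376e-01] [180.  -15.  175.8]
[-6.53, 13.93, -4.85] [-0.75, 14.85, 6.36] rows~3.2
[-6.0, 15.37, 0.63] [0.0, 0.0, 0.0] rows~3.3
[-1.55, 0.0, 5.8] [0.0, 0.0, 0.0] rows~1.2
[0.26, 0.0, 2.22] [0.0, 0.0, 0.0] rows~0.4
```

Emit:
{"name": "carry_out", "arguments": {"moves": [[[-6.5, 13.9, -4.8], [-0.7, 14.8, 6.4], 255], [[-6.5, 13.9, -4.8], [-0.7, 14.8, 6.4], 255], [[-6.5, 13.9, -4.8], [-0.7, 14.8, 6.4], 255], [[-6.5, 13.9, -4.8], [-0.7, 14.8, 6.4], 255], [[-6.5, 13.9, -4.8], [-0.7, 14.8, 6.4], 255]]}}

```text
clock: 4.9
tcp_pos: [0.5608, -0.1494, 0.2396]
orientation: [[-0.964, 0.071, -0.257], [0.069, 0.997, 0.017], [0.257, -0.002, -0.966]]
wrist_force: [0.3, -0.2, -4.1]
width: 0.0548
grip_force: 60.0
```

Emit:
{"name": "carry_out", "arguments": {"moves": [[[-6, 15.3, 0.6], [0, 0, 0], 255], [[-6, 15.3, 0.6], [0, 0, 0], 255], [[-6, 15.3, 0.6], [0, 0, 0], 255], [[-6, 15.3, 0.6], [0, 0, 0], 255], [[-6, 15.3, 0.6], [0, 0, 0], 255]]}}

```text
clock: 5.4
tcp_pos: [0.6278, -0.002, 0.2174]
orientation: [[-0.964, 0.072, -0.258], [0.071, 0.997, 0.016], [0.258, -0.002, -0.966]]
wrist_force: [-0.3, -0.0, -4.6]
width: 0.0544
grip_force: 60.0
```

Emit:
{"name": "carry_out", "arguments": {"moves": [[[0, 0, 0], [0, 0, 0], 255], [[0, 0, 0], [0, 0, 0], 255], [[0, 0, 0], [0, 0, 0], 255]]}}

```text
clock: 5.7
tcp_pos: [0.6279, -0.0039, 0.2195]
orientation: [[-0.964, 0.075, -0.255], [0.073, 0.997, 0.017], [0.256, -0.002, -0.967]]
wrist_force: [0.0, -0.6, -4.0]
width: 0.0546
grip_force: 60.0
```

```bash
cat >> h.py <<'E'
_a=np.radians(32)
Rr=R.from_euler('z',-4.2,degrees=True).as_matrix()@np.array([[-np.cos(_a),0,np.sin(_a)],[0,-1,0],[np.sin(_a),0,np.cos(_a)]])
pr=np.array([.609,-.0115,.09]); OFF=np.array([-.0088,0,.033])
def mod(): # module pose in rail frame from the tool pose, force in tool axes
    s=sense(); Rt=np.array(s["orientation"]); M=Rt@np.diag([1,-1,-1]); o=np.array(s["tcp_pos"])-M@OFF
    print("module in rail mm",(Rr.T@(o-pr)*1e3).round(1),"rot",R.from_matrix(Rr.T@M).as_rotvec(degrees=True).round(1),"F rail",(Rr.T@np.array(s["wrist_force"])).round(1),"F tool",(Rt.T@np.array(s["wrist_force"])).round(1))
    lip=Rr.T@(o+M@np.array([.032,0,-.008])-pr); print("lip in rail mm",(lip*1e3).round(1))
def tcp(mo,th): 
    M=Rr@R.from_euler('y',th,degrees=True).as_matrix()
    return pr+Rr@np.array(mo)+M@OFF, M@np.diag([1,-1,-1])
E
python3 -c "
from h import *
import cv2
st();mod();plan([tcp((.0201,-.012,.0332),17),tcp((.0161,-.012,.0112),17)])
s=read_camera('scene')[100:300,150:350,::-1]
cv2.imwrite('pics/r1.png',cv2.resize(s,(600,600),interpolation=2))
"
```

```text
t5.70 [ 0.6279 -0.0039  0.2195] [-179.9  -14.8  175.6] q [ -3.  22. 100.   0.  73. -88.] F [ 0.  -0.6 -4. ] w0.0546 g60.0
module in rail mm [51.7 -8.9 85.4] rot [ 0.1 17.2 -0.2] F rail [-2.2  0.6 -3.3] F tool [-1.1 -0.6  3.8]
lip in rail mm [79.9 -9.  68.3]
[-1.49, 0.32, 5.92] [-0.1, 0.19, -0.15] rows~1.2
[0.26, -0.0, 2.22] [0.0, 0.0, 0.0] rows~0.4
```

View pics/r1.png

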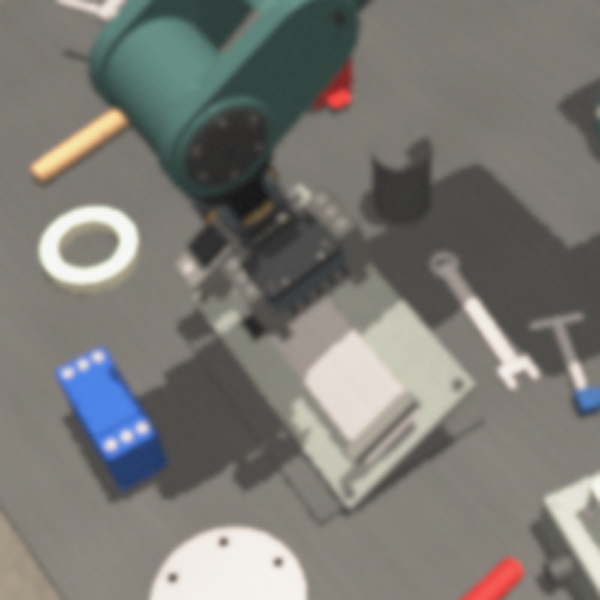

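The module is held over the rail at about (290,250), clear of the neighbour. Lowering towards the upper edge.

Emit:
{"name": "carry_out", "arguments": {"moves": [[[-0.7, 0.3, 3], [0, 0, 0], 255], [[-1.5, 0.3, 5], [0, 0, 0], 255], [[-1.5, 0.3, 5.9], [0, 0, 0], 255], [[-1.5, 0.3, 5.9], [0, 0, 0], 255], [[-1.5, 0.3, 5.9], [0, 0, 0], 255]]}}

```text
clock: 6.25
tcp_pos: [0.6283, 0.0001, 0.1595]
orientation: [[-0.964, 0.074, -0.254], [0.072, 0.997, 0.017], [0.255, -0.002, -0.967]]
wrist_force: [-0.4, 0.2, -4.3]
width: 0.0552
grip_force: 60.0
```

Emit:
{"name": "carry_out", "arguments": {"moves": [[[0, 0, 0.4], [0, 0, 0], 255], [[0, 0, 0.8], [0, 0, 0], 255], [[0, 0, 1.2], [0, 0, 0], 255], [[0, 0, 1.4], [0, 0, 0], 255], [[0, 0, 1.4], [0, 0, 0], 255]]}}

```text
clock: 6.75
tcp_pos: [0.6241, 0.0006, 0.1447]
orientation: [[-0.964, 0.074, -0.256], [0.072, 0.997, 0.017], [0.256, -0.002, -0.967]]
wrist_force: [0.3, -0.1, -4.9]
width: 0.0549
grip_force: 60.0
```

```bash
python3 -c "
from h import *
st();mod()"
```

```text
t6.75 [6.241e-01 6.000e-04 1.447e-01] [-179.9  -14.8  175.7] q [ -2.  26. 102.   0.  66. -88.] F [ 0.3 -0.1 -4.9] w0.0549 g60.0
module in rail mm [ 15.7 -13.1  19.8] rot [ 0.1 17.2 -0.1] F rail [-2.9  0.  -4. ] F tool [-1.6 -0.   4.7]
lip in rail mm [ 43.9 -13.1   2.7]
```

Emit:
{"name": "carry_out", "arguments": {"moves": [[[0.2, 0, 0.4], [0, 0, 0], 255], [[0.4, 0, 0.8], [0, 0, 0], 255], [[0.4, 0, 0.9], [0, 0, 0], 255], [[0.4, 0, 0.9], [0, 0, 0], 255]]}}

```text
clock: 7.15
tcp_pos: [0.6182, 0.001, 0.1374]
orientation: [[-0.964, 0.074, -0.255], [0.072, 0.997, 0.017], [0.256, -0.002, -0.967]]
wrist_force: [0.5, 0.3, -3.9]
width: 0.0547
grip_force: 60.0
```

Emit:
{"name": "carry_out", "arguments": {"moves": [[[0, 0, 0.1], [0, 0, 0], 255], [[0, 0, 0.2], [0, 0, 0], 255], [[0, 0, 0.2], [0, 0, 0], 255]]}}

```text
clock: 7.45
tcp_pos: [0.6186, 0.001, 0.1366]
orientation: [[-0.964, 0.074, -0.254], [0.072, 0.997, 0.017], [0.254, -0.002, -0.967]]
wrist_force: [2.6, -0.1, 8.4]
width: 0.0545
grip_force: 60.0
```

Emit:
{"name": "carry_out", "arguments": {"moves": [[[0, 0, 0.1], [0, 0, 0], 255], [[0, 0, 0.15], [0, 0, 0], 255], [[0, 0, 0.15], [0, 0, 0], 255]]}}

```text
clock: 7.75
tcp_pos: [0.6191, 0.001, 0.1358]
orientation: [[-0.965, 0.074, -0.252], [0.072, 0.997, 0.017], [0.252, -0.002, -0.968]]
wrist_force: [5.2, 0.5, 13.1]
width: 0.0548
grip_force: 60.0
```

```bash
python3 -c "
from h import *
st();mod()"
```

```text
t7.75 [0.6191 0.001  0.1358] [-179.9  -14.6  175.7] q [ -2.  27. 103.   0.  65. -88.] F [ 5.2  0.5 13.1] w0.0548 g60.0
module in rail mm [ 15.1 -13.1   9.6] rot [ 0.1 17.4 -0.1] F rail [ 2.5 -0.9 13.8] F tool [ -1.7   0.9 -14. ]
lip in rail mm [ 43.2 -13.2  -7.6]
```

```bash
cat >> h.py <<'E'
def at(loc,edge,th,y=-.013): # module-local (x,z) loc placed at rail (x,z) edge
    v=R.from_euler('y',th,degrees=True).as_matrix()@np.array([loc[0],0,loc[1]]); return tcp((edge[0]-v[0],y,edge[1]-v[2]),th)
E
python3 -c "
from h import *
plan([at((.024,0),(.0375,.012),22),at((.024,0),(.0375,.005),22)])"
```

```text
[-0.05, -0.02, -1.15] [-0.11, -4.62, -0.07] rows~0.5
[0.26, -0.0, 0.65] [0.0, 0.0, 0.0] rows~0.1
```

Emit:
{"name": "carry_out", "arguments": {"moves": [[[0, 0, -1.3], [0, 0, 0], 255], [[0, 0, -1.3], [0, -4.6, 0], 255], [[0, 0, -1.3], [0, -4.6, 0], 255], [[0, 0, -1.3], [0, -4.6, 0], 255]]}}

```text
clock: 8.15
tcp_pos: [0.6202, 0.0008, 0.1468]
orientation: [[-0.981, 0.074, -0.179], [0.073, 0.997, 0.011], [0.179, -0.002, -0.984]]
wrist_force: [-0.0, -0.4, -4.9]
width: 0.0546
grip_force: 60.0
```

```bash
python3 -c "
from h import *
st();mod();plan([at((.024,0),(.0375,.006),22),at((.024,0),(.0375,.004),22)])"
```

```text
t8.15 [0.6202 0.0008 0.1468] [-179.9  -10.3  175.7] q [ -2.  24. 105.   0.  62. -88.] F [-0.  -0.4 -4.9] w0.0546 g60.0
module in rail mm [ 17.4 -13.   19.7] rot [ 0.1 21.7 -0.1] F rail [-2.6  0.4 -4.1] F tool [-0.9 -0.4  4.8]
lip in rail mm [ 44.2 -13.1   0.4]
[-0.01, -0.01, 0.51] [-0.13, -0.33, -0.05] rows~0.1
[0.07, -0.0, 0.19] [0.0, 0.0, 0.0] rows~0.0
```

Emit:
{"name": "carry_out", "arguments": {"moves": [[[0, 0, 0.3], [0, 0, 0], 255], [[0, 0, 0.5], [0, 0, 0], 255], [[0, 0, 0.5], [0, 0, 0], 255]]}}

```text
clock: 8.45
tcp_pos: [0.6195, 0.0009, 0.1409]
orientation: [[-0.981, 0.074, -0.178], [0.073, 0.997, 0.011], [0.179, -0.002, -0.984]]
wrist_force: [0.6, -0.4, -4.8]
width: 0.0543
grip_force: 60.0
```

Emit:
{"name": "carry_out", "arguments": {"moves": [[[0.04, 0, 0.1], [0, 0, 0], 255], [[0.08, 0, 0.2], [0, 0, 0], 255], [[0.08, 0, 0.2], [0, 0, 0], 255]]}}

```text
clock: 8.75
tcp_pos: [0.6188, 0.0009, 0.14]
orientation: [[-0.982, 0.074, -0.177], [0.073, 0.997, 0.011], [0.177, -0.002, -0.984]]
wrist_force: [0.8, -0.2, -2.7]
width: 0.0546
grip_force: 60.0
```

Emit:
{"name": "carry_out", "arguments": {"moves": [[[0.04, 0, 0.1], [0, 0, 0], 255], [[0.08, 0, 0.2], [0, 0, 0], 255], [[0.08, 0, 0.2], [0, 0, 0], 255]]}}

```text
clock: 9.05
tcp_pos: [0.6189, 0.0009, 0.1397]
orientation: [[-0.982, 0.074, -0.174], [0.073, 0.997, 0.011], [0.175, -0.002, -0.985]]
wrist_force: [3.8, -0.3, 10.7]
width: 0.055
grip_force: 60.0
```

```bash
python3 -c "
from h import *
st();mod()"
```

```text
t9.05 [0.6189 0.0009 0.1397] [-179.9  -10.1  175.7] q [ -2.  24. 105.   0.  61. -88.] F [ 3.8 -0.3 10.7] w0.0550 g60.0
module in rail mm [ 14.5 -13.1  13. ] rot [ 0.1 21.9 -0.1] F rail [ 2.5  0.  11.1] F tool [ -1.9  -0.1 -11.2]
lip in rail mm [ 41.2 -13.1  -6.4]
```

Emit:
{"name": "carry_out", "arguments": {"moves": [[[0, 0, -0.1], [0, 0, 0], 255], [[-0.15, 0, -0.1], [0, 0, 0], 255], [[-0.3, 0, -0.1], [0, 0, 0], 255], [[-0.3, 0, -0.1], [0, 0, 0], 255]]}}

```text
clock: 9.45
tcp_pos: [0.6208, 0.0008, 0.1385]
orientation: [[-0.981, 0.074, -0.177], [0.073, 0.997, 0.011], [0.177, -0.002, -0.984]]
wrist_force: [2.5, -0.4, 5.1]
width: 0.0547
grip_force: 60.0
```

Emit:
{"name": "carry_out", "arguments": {"moves": [[[-0.15, 0, 0], [0, 0, 0], 255], [[-0.3, 0, 0], [0, 0, 0], 255], [[-0.3, 0, 0], [0, 0, 0], 255]]}}

```text
clock: 9.75
tcp_pos: [0.6232, 0.0006, 0.1372]
orientation: [[-0.981, 0.074, -0.178], [0.073, 0.997, 0.011], [0.178, -0.002, -0.984]]
wrist_force: [1.3, -0.8, -3.8]
width: 0.0547
grip_force: 60.0
```

Emit:
{"name": "carry_out", "arguments": {"moves": [[[-0.15, 0, 0], [0, 0, 0], 255], [[-0.2, 0, 0], [0, 0, 0], 255], [[-0.2, 0, 0], [0, 0, 0], 255]]}}

```text
clock: 10.05
tcp_pos: [0.6254, 0.0004, 0.1373]
orientation: [[-0.981, 0.074, -0.177], [0.073, 0.997, 0.011], [0.178, -0.002, -0.984]]
wrist_force: [-0.1, -0.1, -4.3]
width: 0.0549
grip_force: 60.0
```

```bash
python3 -c "
from h import *
st();mod()"
```

```text
t10.05 [6.254e-01 4.000e-04 1.373e-01] [-179.9  -10.2  175.7] q [ -2.  25. 104.   0.  61. -88.] F [-0.1 -0.1 -4.3] w0.0549 g60.0
module in rail mm [  7.9 -13.   14.4] rot [ 0.1 21.8 -0.1] F rail [-2.3  0.1 -3.7] F tool [-0.7 -0.1  4.3]
lip in rail mm [ 34.6 -13.1  -4.9]
```

Emit:
{"name": "carry_out", "arguments": {"moves": [[[-0.1, 0, 0], [0, 0, 0], 255], [[-0.2, 0, 0], [0, 0, 0], 255], [[-0.2, 0, 0], [0, 0, 0], 255]]}}

```text
clock: 10.35
tcp_pos: [0.6275, 0.0003, 0.1372]
orientation: [[-0.981, 0.074, -0.177], [0.073, 0.997, 0.011], [0.177, -0.002, -0.984]]
wrist_force: [-0.3, -0.4, -4.3]
width: 0.055
grip_force: 60.0
```

Emit:
{"name": "carry_out", "arguments": {"moves": [[[-0.1, 0, 0], [0, 0, 0], 255], [[-0.2, 0, 0], [0, 0, 0], 255], [[-0.2, 0, 0], [0, 0, 0], 255]]}}

```text
clock: 10.65
tcp_pos: [0.6292, 0.0001, 0.1366]
orientation: [[-0.981, 0.074, -0.177], [0.073, 0.997, 0.011], [0.178, -0.002, -0.984]]
wrist_force: [-1.0, -0.3, -5.5]
width: 0.0548
grip_force: 60.0
```

```bash
python3 -c "
from h import *
st();mod()"
```

```text
t10.65 [6.292e-01 1.000e-04 1.366e-01] [-179.9  -10.2  175.7] q [ -2.  25. 104.   0.  61. -88.] F [-1.  -0.3 -5.5] w0.0548 g60.0
module in rail mm [  4.3 -13.   15.9] rot [ 0.1 21.8 -0.1] F rail [-2.1  0.4 -5.1] F tool [ 0.  -0.4  5.5]
lip in rail mm [ 31.  -13.1  -3.4]
```

Emit:
{"name": "carry_out", "arguments": {"moves": [[[-0.1, 0, 0], [0, 0, 0], 255], [[-0.2, 0, 0], [0, 0, 0], 255], [[-0.2, 0, 0], [0, 0, 0], 255]]}}

```text
clock: 10.95
tcp_pos: [0.6306, 0.0, 0.1359]
orientation: [[-0.981, 0.074, -0.179], [0.073, 0.997, 0.011], [0.179, -0.002, -0.984]]
wrist_force: [-4.9, 0.3, -8.8]
width: 0.0551
grip_force: 60.0
```

```bash
python3 -c "
from h import *
st();mod();s=sense();print(s['moment'])"
```

```text
t10.95 [0.6306 0.     0.1359] [-179.9  -10.3  175.7] q [ -2.  26. 104.   0.  61. -88.] F [-4.9  0.3 -8.8] w0.0551 g60.0
module in rail mm [  2.7 -13.   16. ] rot [ 0.1 21.7 -0.1] F rail [ -0.5   0.1 -10. ] F tool [ 3.2 -0.1  9.5]
lip in rail mm [ 29.5 -13.   -3.3]
[ 0.05993075  0.45153633 -0.04809494]
```

```bash
sed -i 's/,.033\])/,.0307])/' h.py; python3 -c "
from h import *
mod()
plan([at((.0387,0),(.0375,0.0),t) for t in(22,17,12,8,4,0)])"
```

```text
module in rail mm [  3.6 -13.   18.1] rot [ 0.1 21.7 -0.1] F rail [ -0.5   0.1 -10. ] F tool [ 3.2 -0.1  9.5]
lip in rail mm [ 30.4 -13.1  -1.1]
[-0.03, -0.01, 0.4] [-0.13, -0.32, -0.05] rows~0.1
[-0.25, 0.0, 0.43] [0.0, 5.0, 0.0] rows~0.6
[-0.25, 0.0, 0.43] [-0.0, 5.0, -0.0] rows~0.6
[-0.2, -0.0, 0.34] [0.0, 4.0, -0.0] rows~0.5
[-0.2, -0.0, 0.34] [-0.0, 4.0, 0.0] rows~0.5
[-0.2, 0.0, 0.34] [0.0, 4.0, 0.0] rows~0.5
```

```bash
sed -i 's/,.0307\])/,.0353])/' h.py; python3 -c "
from h import *
mod()
plan([at((.0387,0),(.0375,0.0),t) for t in(22,17,12,8,4,0)])"
```

```text
module in rail mm [  1.9 -13.   13.8] rot [ 0.1 21.7 -0.1] F rail [ -0.5   0.1 -10. ] F tool [ 3.2 -0.1  9.5]
lip in rail mm [ 28.7 -13.   -5.4]
[-0.03, -0.01, -0.06] [-0.13, -0.32, -0.05] rows~0.0
[-0.29, 0.0, 0.43] [0.0, 5.0, 0.0] rows~0.6
[-0.29, 0.0, 0.43] [-0.0, 5.0, -0.0] rows~0.6
[-0.23, 0.0, 0.34] [0.0, 4.0, -0.0] rows~0.5
[-0.23, 0.0, 0.34] [-0.0, 4.0, 0.0] rows~0.5
[-0.23, -0.0, 0.34] [0.0, 4.0, 0.0] rows~0.5
```

Emit:
{"name": "carry_out", "arguments": {"moves": [[[0, 0, 0.1], [0, 1, 0], 255], [[-0.15, 0, 0.3], [0, 3, 0], 255], [[-0.25, 0, 0.5], [0, 5, 0], 255], [[-0.25, 0, 0.5], [0, 5, 0], 255]]}}

```text
clock: 11.35
tcp_pos: [0.6339, -0.0002, 0.1309]
orientation: [[-0.962, 0.074, -0.262], [0.072, 0.997, 0.017], [0.262, -0.002, -0.965]]
wrist_force: [-1.3, -0.6, -4.7]
width: 0.055
grip_force: 60.0
```

Emit:
{"name": "carry_out", "arguments": {"moves": [[[-0.15, 0, 0.2], [0, 2.5, 0], 255], [[-0.28, 0, 0.43], [0, 5, 0], 255], [[-0.28, 0, 0.43], [0, 5, 0], 255]]}}

```text
clock: 11.65
tcp_pos: [0.6356, -0.0004, 0.1261]
orientation: [[-0.936, 0.074, -0.343], [0.07, 0.997, 0.023], [0.344, -0.002, -0.939]]
wrist_force: [-0.2, 0.1, -4.5]
width: 0.055
grip_force: 60.0
```

```bash
python3 -c "
from h import *
st();mod()
plan([at((.0387,0),(.0375,0.0),t) for t in(12,8,4,0)])"
```

```text
t11.65 [ 6.356e-01 -4.000e-04  1.261e-01] [-179.9  -20.1  175.7] q [ -2.  31.  98.   1.  71. -88.] F [-0.2  0.1 -4.5] w0.0550 g60.0
module in rail mm [ -1.3 -13.    7.9] rot [ 0.1 11.9 -0.1] F rail [-2.2 -0.1 -3.9] F tool [-1.3  0.1  4.3]
lip in rail mm [ 28.3 -13.   -6.5]
[0.1, -0.0, -0.04] [-0.11, -0.13, -0.08] rows~0.0
[-0.23, 0.0, 0.34] [0.0, 4.0, -0.0] rows~0.5
[-0.23, 0.0, 0.34] [-0.0, 4.0, 0.0] rows~0.5
[-0.23, -0.0, 0.34] [0.0, 4.0, 0.0] rows~0.5
```

Emit:
{"name": "carry_out", "arguments": {"moves": [[[-0.08, 0, 0.2], [0, 2, 0], 255], [[-0.17, 0, 0.35], [0, 4, 0], 255], [[-0.17, 0, 0.35], [0, 4, 0], 255]]}}

```text
clock: 11.95
tcp_pos: [0.6369, -0.0004, 0.1228]
orientation: [[-0.912, 0.074, -0.405], [0.068, 0.997, 0.028], [0.406, -0.002, -0.914]]
wrist_force: [5.6, -0.5, -4.9]
width: 0.0547
grip_force: 60.0
```

Emit:
{"name": "carry_out", "arguments": {"moves": [[[-0.1, 0, 0.2], [0, 2, 0], 255], [[-0.2, 0, 0.35], [0, 4, 0], 255], [[-0.2, 0, 0.35], [0, 4, 0], 255]]}}

```text
clock: 12.25
tcp_pos: [0.6375, -0.0005, 0.1186]
orientation: [[-0.881, 0.074, -0.466], [0.066, 0.997, 0.033], [0.468, -0.002, -0.884]]
wrist_force: [8.3, -1.0, -6.4]
width: 0.0547
grip_force: 60.0
```

```bash
python3 -c "
from h import *
st();mod();print(sense()['moment'])
plan([at((.0387,0),(.0375,0.0),t) for t in(4,0)])"
```

```text
t12.25 [ 6.375e-01 -5.000e-04  1.186e-01] [-179.9  -27.9  175.7] q [ -2.  35.  94.   1.  79. -88.] F [ 8.3 -1.  -6.4] w0.0547 g60.0
module in rail mm [ -2.1 -13.    3.1] rot [ 0.1  4.1 -0.1] F rail [-10.5   0.4  -1. ] F tool [-10.4  -0.3   1.7]
lip in rail mm [ 29.3 -13.   -7.2]
[-0.20093734 -2.47791949  0.00288923]
[0.09, -0.01, 0.03] [-0.1, 0.13, -0.09] rows~0.0
[-0.23, -0.0, 0.34] [0.0, 4.0, 0.0] rows~0.5
```

Emit:
{"name": "carry_out", "arguments": {"moves": [[[-0.1, 0, 0.2], [0, 2, 0], 255], [[-0.2, 0, 0.35], [0, 4, 0], 255], [[-0.2, 0, 0.35], [0, 4, 0], 255]]}}

```text
clock: 12.55
tcp_pos: [0.6361, -0.0004, 0.1142]
orientation: [[-0.845, 0.074, -0.53], [0.064, 0.997, 0.037], [0.531, -0.002, -0.847]]
wrist_force: [-0.4, 0.5, -6.1]
width: 0.0549
grip_force: 60.0
```

```bash
python3 -c "
from h import *
st();mod();print(sense()['moment'])"
```

```text
t12.55 [ 6.361e-01 -4.000e-04  1.142e-01] [-179.8  -32.1  175.7] q [ -2.  38.  92.   1.  83. -89.] F [-0.4  0.5 -6.1] w0.0549 g60.0
module in rail mm [ -0.5 -13.   -0.9] rot [ 0.1 -0.1 -0.1] F rail [-2.8 -0.4 -5.4] F tool [-2.8  0.4  5.4]
lip in rail mm [ 31.5 -13.   -8.8]
[-0.05633562 -0.84840354 -0.08150577]
```

Emit:
{"name": "carry_out", "arguments": {"moves": [[[0, 0, 0.15], [0, 0, 0], 255], [[0, 0, 0.3], [0, 1, 0], 255], [[0, 0, 0.3], [0, 1, 0], 255]]}}

```text
clock: 12.85
tcp_pos: [0.6363, -0.0004, 0.114]
orientation: [[-0.838, 0.074, -0.541], [0.063, 0.997, 0.038], [0.542, -0.002, -0.84]]
wrist_force: [7.7, -0.8, 11.1]
width: 0.0545
grip_force: 60.0
```

```bash
python3 -c "
from h import *
st();mod();print(sense()['moment'])"
```

```text
t12.85 [ 6.363e-01 -4.000e-04  1.140e-01] [-179.9  -32.8  175.7] q [ -2.  38.  91.   1.  84. -89.] F [ 7.7 -0.8 11.1] w0.0545 g60.0
module in rail mm [ -0.3 -13.   -0.8] rot [ 0.1 -0.8 -0.1] F rail [-0.7  0.2 13.5] F tool [ -0.5  -0.2 -13.6]
lip in rail mm [ 31.8 -13.   -8.3]
[-0.10901754 -1.1009443   0.04578419]
```

Emit:
{"name": "carry_out", "arguments": {"moves": [[[0, 0, -0.2], [0, -1, 0], 255], [[0, 0, -0.5], [0, -1, 0], 255], [[0, 0, -0.5], [0, -1, 0], 255]]}}

```text
clock: 13.15
tcp_pos: [0.636, -0.0004, 0.1159]
orientation: [[-0.844, 0.074, -0.532], [0.064, 0.997, 0.037], [0.533, -0.002, -0.846]]
wrist_force: [1.1, -0.2, -3.9]
width: 0.0547
grip_force: 60.0
```

```bash
python3 -c "
from h import *
st();mod();print(sense()['moment'])"
```

```text
t13.15 [ 6.360e-01 -4.000e-04  1.159e-01] [-179.8  -32.2  175.7] q [ -2.  37.  91.   1.  83. -89.] F [ 1.1 -0.2 -3.9] w0.0547 g60.0
module in rail mm [  0.5 -13.    0.6] rot [ 0.1 -0.2 -0.1] F rail [-3.   0.1 -2.7] F tool [-3.  -0.1  2.7]
lip in rail mm [ 32.5 -13.1  -7.3]
[-0.04629431 -0.81685554  0.02749339]
```

Emit:
{"name": "carry_out", "arguments": {"moves": [[[0, 0, -0.2], [0, 0, 0], 255], [[0, 0, -0.4], [0, 0, 0], 255], [[0, 0, -0.4], [0, 0, 0], 255]]}}

```text
clock: 13.45
tcp_pos: [0.6362, -0.0004, 0.1165]
orientation: [[-0.841, 0.074, -0.536], [0.064, 0.997, 0.038], [0.537, -0.002, -0.844]]
wrist_force: [-6.2, 1.2, -24.5]
width: 0.0547
grip_force: 60.0
```

```bash
python3 -c "
from h import *
st();mod();print(sense()['moment'])"
```

```text
t13.45 [ 6.362e-01 -4.000e-04  1.165e-01] [-179.8  -32.5  175.7] q [ -2.  38.  91.   1.  84. -89.] F [ -6.2   1.2 -24.5] w0.0547 g60.0
module in rail mm [  0.8 -13.    1.2] rot [ 0.1 -0.5 -0.1] F rail [ -7.7  -0.8 -24.1] F tool [-7.9  0.8 24. ]
lip in rail mm [ 32.9 -13.   -6.5]
[-0.02988143 -1.87573745 -0.02098869]
```

Emit:
{"name": "carry_out", "arguments": {"moves": [[[0, 0, 0.4], [0, 0, 0], 255], [[0, 0, 0.85], [0, 1, 0], 255], [[0, 0, 0.85], [0, 1, 0], 255], [[0, 0, 0.75], [0, 0.5, 0], 255], [[0, 0, 0.75], [0, 0.5, 0], 255]]}}

```text
clock: 13.95
tcp_pos: [0.6358, -0.0004, 0.1142]
orientation: [[-0.84, 0.074, -0.537], [0.063, 0.997, 0.038], [0.538, -0.002, -0.843]]
wrist_force: [5.0, -0.7, 7.2]
width: 0.0549
grip_force: 60.0
```

```bash
python3 -c "
from h import *
st();mod();print(sense()['moment'])"
```

```text
t13.95 [ 6.358e-01 -4.000e-04  1.142e-01] [-179.9  -32.6  175.7] q [ -2.  38.  91.   1.  83. -89.] F [ 5.  -0.7  7.2] w0.0549 g60.0
module in rail mm [ -0.  -13.   -0.9] rot [ 0.1 -0.6 -0.1] F rail [-0.4  0.4  8.7] F tool [-0.4 -0.4 -8.7]
lip in rail mm [ 32.1 -13.1  -8.6]
[-0.01206421 -0.59690055 -0.03862353]
```

Emit:
{"name": "carry_out", "arguments": {"moves": [[[0, 0, 0], [0, 0, 0], 120], [[0, 0, 0], [0, 0, 0], 30], [[0, 0, 0], [0, 0, 0], 0], [[0, 0, 0], [0, 0, 0], 0], [[0, 0, 0], [0, 0, 0], 0]]}}

```text
clock: 14.45
tcp_pos: [0.6344, -0.0003, 0.1128]
orientation: [[-0.839, 0.074, -0.54], [0.063, 0.997, 0.038], [0.541, -0.002, -0.841]]
wrist_force: [-0.1, -0.3, -0.1]
width: 0.0838
grip_force: 0.0
```

Emit:
{"name": "carry_out", "arguments": {"moves": [[[0, 0, -1], [0, 0, 0], 0], [[0, 0, -4], [0, 0, 0], 0], [[0, 0, -8], [0, 0, 0], 0], [[0, 0, -9], [0, 0, 0], 0], [[0, 0, -9], [0, 0, 0], 0]]}}

```text
clock: 14.95
tcp_pos: [0.6847, -0.0038, 0.1905]
orientation: [[-0.841, 0.074, -0.536], [0.063, 0.997, 0.038], [0.538, -0.002, -0.843]]
wrist_force: [-0.3, -0.4, -0.3]
width: 0.0909
grip_force: 0.0
```

```bash
python3 -c "
from h import *
st();print([ (at((0,.0),(.0,0),0)[0]).round(4)])
# press point: module local x=-48, TCP at local z=.085 then .07
P=lambda z:(pr+Rr@np.array([-.048,-.013,z]),at((0,0),(0,0),0)[1])
plan([P(.095),P(.074),P(.070)])"
```

```text
t14.95 [ 0.6847 -0.0038  0.1905] [-179.9  -32.5  175.7] q [ -3.  37.  84.   1.  92. -89.] F [-0.3 -0.4 -0.3] w0.0909 g0.0
[array([ 6.361e-01, -5.000e-04,  1.153e-01])]
[-3.8, -0.01, 2.96] [-0.09, -0.52, -0.09] rows~1.0
[0.0, -0.0, 2.1] [0.0, 0.0, 0.0] rows~0.4
[-0.0, 0.0, 0.4] [0.0, 0.0, 0.0] rows~0.1
```

Emit:
{"name": "carry_out", "arguments": {"moves": [[[-3.8, 0, 1], [0, 0, 0], 255], [[-3.8, 0, 1], [0, 0, 0], 255], [[-3.8, 0, 2.9], [0, 0, 0], 255], [[-3.8, 0, 2.9], [0, 0, 0], 255], [[-3.8, 0, 2.9], [0, 0, 0], 255]]}}

```text
clock: 15.45
tcp_pos: [0.6987, -0.0049, 0.1438]
orientation: [[-0.838, 0.074, -0.54], [0.063, 0.997, 0.038], [0.542, -0.002, -0.841]]
wrist_force: [0.5, 0.4, 0.4]
width: 0.0542
grip_force: 0.0
```

Emit:
{"name": "carry_out", "arguments": {"moves": [[[0, 0, 0.8], [0, 0, 0], 255], [[0, 0, 1.6], [0, 0, 0], 255], [[0, 0, 2.1], [0, 0, 0], 255], [[0, 0, 2.4], [0, 0, 0], 255], [[0, 0, 2.6], [0, 0, 0], 255]]}}

```text
clock: 15.95
tcp_pos: [0.6885, -0.0019, 0.1247]
orientation: [[-0.843, 0.076, -0.533], [0.063, 0.997, 0.042], [0.535, 0.002, -0.845]]
wrist_force: [20.0, 19.9, 28.7]
width: 0.0141
grip_force: 17.5
```

Emit:
{"name": "carry_out", "arguments": {"moves": [[[0, 0, 0.1], [0, 0, 0], 255], [[0, 0, 0.2], [0, 0, 0], 255], [[0, 0, 0.2], [0, 0, 0], 255]]}}

```text
clock: 16.25
tcp_pos: [0.6885, -0.0023, 0.1243]
orientation: [[-0.844, 0.075, -0.531], [0.063, 0.997, 0.04], [0.533, 0.001, -0.846]]
wrist_force: [17.3, 11.1, 25.2]
width: 0.0003
grip_force: 15.2
```

```bash
python3 -c "
from h import *
st(); s=sense(); print((Rr.T@(np.array(s['tcp_pos'])-pr)*1e3).round(1))"
```

```text
t16.25 [ 0.6885 -0.0023  0.1243] [179.9 -32.2 175.8] q [ -3.  41.  84.   1.  87. -89.] F [17.3 11.1 25.2] w0.0003 g15.2
[-48.4 -15.   70.8]
```

Emit:
{"name": "carry_out", "arguments": {"moves": [[[0, 0, -3], [0, 0, 0], 255], [[0, 0, -7], [0, 0, 0], 255], [[0, 0, -11], [0, 0, 0], 255], [[0, 0, -14], [0, 0, 0], 255], [[0, 0, -14], [0, 0, 0], 0]]}}

```text
clock: 16.75
tcp_pos: [0.7625, -0.0094, 0.2419]
orientation: [[-0.842, 0.074, -0.534], [0.063, 0.997, 0.038], [0.535, -0.002, -0.845]]
wrist_force: [-0.7, 0.6, 0.3]
width: 0.0059
grip_force: 0.0
```

```bash
cat >> h.py <<'E'
BY=-12.85; pb=np.array([.482,.346,0]); Rb=R.from_euler('z',BY,degrees=True).as_matrix()
def box(x,y,z): return pb+Rb@np.array([x,y,z])
E
python3 - <<'E'
from h import *
import cv2
st()
print("expect tab",box(-.03,0,.137))
for n,(x0,y0,x1,y1),ht in(("top",(196,206,230,250),.151),("scene",(346,240,388,280),.14)):
    g=cv2.cvtColor(np.load(n+"0.npy"),cv2.COLOR_RGB2GRAY); m=np.zeros_like(g); m[y0:y1,x0:x1]=(g[y0:y1,x0:x1]<60)
    k,l,sts,c=cv2.connectedComponentsWithStats(m)
    for i in range(1,k):
        if sts[i,4]>4: 
            b=[(Rb.T@(hit(n,*c[i],z)-pb)*1e3).round(1).tolist() for z in(.133,.151)]; print(n,sts[i],c[i].round(1),"box mm",b)
s=read_camera('scene'); cv2.imwrite('pics/m2.png',cv2.resize(s[140:280,190:330,::-1],(560,560),interpolation=2))
E
```

```text
t16.75 [ 0.7625 -0.0094  0.2419] [-179.9  -32.4  175.7] q [ -3.  41.  71.   1. 100. -89.] F [-0.7  0.6  0.3] w0.0059 g0.0
expect tab [0.45275133 0.35267198 0.137     ]
scene [374 255   8   5  20] [377.2 257. ] box mm [[-28.6, 2.3, 133.0], [-20.2, 8.6, 151.0]]
```

View pics/m2.png

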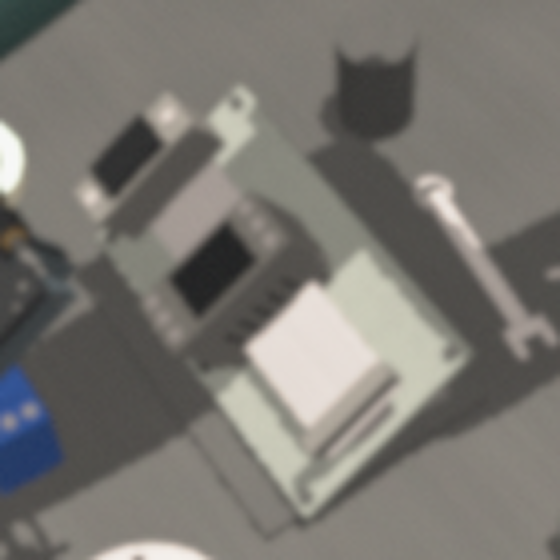

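The module sits flat on the rail at about (225,280), clear of its neighbour. On to the switch box.

```bash
python3 -c "
from h import *
m=fr(BY)
plan([((.68,.10,.30),fr(0,0)),((.55,.25,.28),m),(box(-.03,.001,.22),m),(box(-.03,.001,.123),m)])"
```

```text
[10.75, 10.3, -0.35] [1.08, -32.52, -4.16] rows~3.8
[13.0, 15.0, 2.0] [0.0, 0.0, 12.85] rows~4.0
[11.76, 7.95, 6.0] [0.0, 0.0, 0.0] rows~3.1
[0.0, 0.0, 9.7] [0.0, 0.0, 0.0] rows~1.9
```

Emit:
{"name": "carry_out", "arguments": {"moves": [[[10.7, 10.3, -0.4], [1.1, -32.5, -4.2], 0], [[10.7, 10.3, -0.4], [1.1, -32.5, -4.2], 0], [[10.7, 10.3, -0.4], [1.1, -32.5, -4.2], 0], [[10.7, 10.3, -0.4], [1.1, -32.5, -4.2], 0], [[10.7, 10.3, -0.4], [1.1, -32.5, -4.2], 0]], "newtons": 20}}

```text
clock: 17.3
tcp_pos: [0.6769, 0.1012, 0.2994]
orientation: [[-1.0, -0.003, -0.0], [-0.003, 1.0, -0.0], [0.0, -0.0, -1.0]]
wrist_force: [0.4, -0.4, -0.0]
width: 0.0495
grip_force: 0.0
```

Emit:
{"name": "carry_out", "arguments": {"moves": [[[13, 15, 2], [0, 0, 12.9], 100], [[13, 15, 2], [0, 0, 12.9], 100], [[13, 15, 2], [0, 0, 12.9], 100], [[13, 15, 2], [0, 0, 12.9], 100], [[13, 15, 2], [0, 0, 12.9], 100]]}}

```text
clock: 17.8
tcp_pos: [0.5458, 0.2523, 0.2772]
orientation: [[-0.975, 0.22, -0.009], [0.22, 0.976, -0.001], [0.009, -0.003, -1.0]]
wrist_force: [-0.6, 0.2, 1.1]
width: 0.0555
grip_force: 0.0
```

Emit:
{"name": "carry_out", "arguments": {"moves": [[[11.8, 8, 6], [0, 0, 0], 100], [[11.8, 8, 6], [0, 0, 0], 100], [[11.8, 8, 6], [0, 0, 0], 100], [[11.8, 8, 6], [0, 0, 0], 100], [[11.8, 8, 6], [0, 0, 0], 100]]}}

```text
clock: 18.3
tcp_pos: [0.4515, 0.354, 0.2183]
orientation: [[-0.975, 0.221, -0.007], [0.221, 0.975, -0.002], [0.006, -0.004, -1.0]]
wrist_force: [0.1, 0.4, 0.0]
width: 0.0554
grip_force: 0.0
```

```bash
python3 - <<'E'
from h import *
import cv2
st(); m=fr(BY); plan([(box(-.03,.001,.17),m),(box(-.03,.001,.123),m)])
s=read_camera('scene'); cv2.imwrite('pics/b1.png',cv2.resize(s[180:330,290:440,::-1],(600,600),interpolation=2))
E
```

```text
t18.30 [0.4515 0.354  0.2183] [-179.8   -0.3  167.2] q [ 36.  10. 114.   0.  56. -42.] F [0.1 0.4 0. ] w0.0554 g0.0
[-0.18, 0.01, 4.83] [-0.21, -0.34, 0.07] rows~1.0
[0.0, 0.0, 4.7] [0.0, 0.0, 0.0] rows~0.9
```

View pics/b1.png

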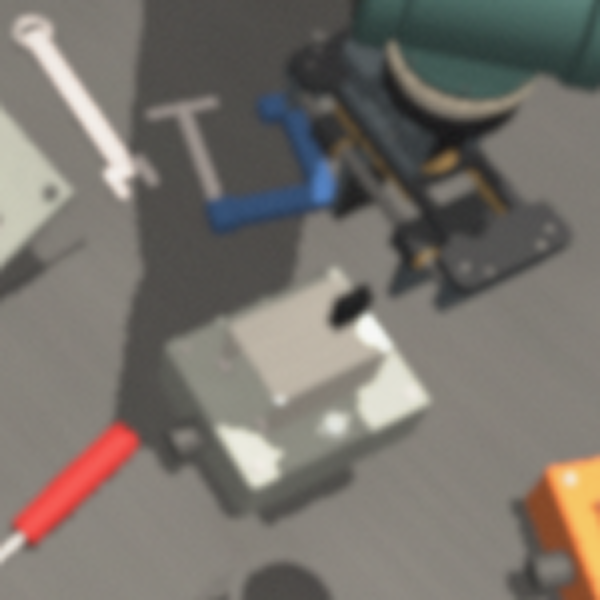

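The box's black tab is at about (350,305) and the fingers are above it at (420,290), as expected with the parallax.

Emit:
{"name": "carry_out", "arguments": {"moves": [[[-0.2, 0, 2.5], [0, 0, 0], 100], [[-0.2, 0, 5], [0, 0, 0], 100], [[-0.2, 0, 7.5], [0, 0, 0], 100], [[-0.2, 0, 7.5], [0, 0, 0], 100]]}}

```text
clock: 18.75
tcp_pos: [0.4537, 0.3517, 0.1423]
orientation: [[-0.975, 0.224, -0.007], [0.224, 0.975, -0.003], [0.006, -0.004, -1.0]]
wrist_force: [-0.0, 0.1, 0.2]
width: 0.0555
grip_force: 0.0
```

Emit:
{"name": "carry_out", "arguments": {"moves": [[[0, 0, 1], [0, 0, 0], 100], [[0, 0, 2], [0, 0, 0], 100], [[0, 0, 2], [0, 0, 0], 100]]}}

```text
clock: 19.05
tcp_pos: [0.4537, 0.3534, 0.1242]
orientation: [[-0.975, 0.223, -0.004], [0.223, 0.975, -0.0], [0.004, -0.001, -1.0]]
wrist_force: [0.3, 0.7, -0.1]
width: 0.0554
grip_force: 0.0
```

Emit:
{"name": "carry_out", "arguments": {"moves": [[[0, 0, 0], [0, 0, 0], 160], [[0, 0, 0], [0, 0, 0], 210], [[0, 0, 0], [0, 0, 0], 255], [[0, 0, 0], [0, 0, 0], 255], [[0, 0, 0], [0, 0, 0], 255]], "newtons": 20}}

```text
clock: 19.55
tcp_pos: [0.4538, 0.3538, 0.125]
orientation: [[-0.975, 0.222, -0.003], [0.222, 0.975, 0.0], [0.003, -0.001, -1.0]]
wrist_force: [-0.1, 0.5, -0.3]
width: 0.0183
grip_force: 0.0
```

```bash
cat >> h.py <<'E'
def arc(c,tl,rad,a0): # TCP for cover angle c(rad), tool tilt tl(deg); grasp point at radius rad, start angle a0 about the hinge
    g=box(.045,.001,.06)+Rb@np.array([np.cos(a0-c),0,np.sin(a0-c)])*rad
    m=fr(BY,tl); return g+m[:,2]*.019,m
def tabst():
    s=sense(); g=np.array(s["tcp_pos"])-np.array(s["orientation"])[:,2]*.019
    b=Rb.T@(g-box(.045,0,.06)); print("grasp rel hinge mm",(b*1e3).round(1),"rad %.1f ang %.3f"%(np.hypot(b[0],b[2])*1e3,np.arctan2(b[2],b[0])),"F box",(Rb.T@np.array(s["wrist_force"])).round(1))
E
python3 -c "
from h import *
st();tabst()"
```

```text
t19.55 [0.4538 0.3538 0.125 ] [-180.    -0.2  167.2] q [ 36.  18. 116.   0.  46. -42.] F [-0.1  0.5 -0.3] w0.0183 g0.0
grasp rel hinge mm [-74.2   1.4  84. ] rad 112.0 ang 2.295 F box [-0.2  0.5 -0.3]
```

Emit:
{"name": "carry_out", "arguments": {"moves": [[[0, 0, 0], [0, 0, 0], 255], [[0, 0, 0], [0, 0, 0], 255], [[0, 0, 0], [0, 0, 0], 255]]}}

```text
clock: 19.85
tcp_pos: [0.4527, 0.3525, 0.1243]
orientation: [[-0.975, 0.223, -0.006], [0.223, 0.975, -0.002], [0.005, -0.004, -1.0]]
wrist_force: [-5.0, -8.8, 3.1]
width: 0.0121
grip_force: 20.0
```

```bash
python3 -c "
from h import *
st();tabst()
plan([arc(c,np.degrees(c)*.6,.112,2.295) for c in(0,.15,.3,.45,.6,.75,.9,1.05,1.2,1.35,1.5,1.65,1.72)])"
```

```text
t19.85 [0.4527 0.3525 0.1243] [-179.8   -0.3  167.1] q [ 36.  18. 116.   0.  46. -42.] F [-5.  -8.8  3.1] w0.0121 g20.0
grasp rel hinge mm [-74.9  -0.1  83.3] rad 112.0 ang 2.303 F box [-2.9 -9.7  3.1]
[-0.08, 0.12, -0.06] [-0.21, -0.3, -0.01] rows~0.0
[-1.17, 0.0, -1.02] [0.0, 5.16, -0.0] rows~0.6
[-1.22, 0.0, -0.94] [-0.0, 5.16, 0.0] rows~0.6
[-1.28, -0.0, -0.86] [0.0, 5.16, 0.0] rows~0.6
[-1.33, 0.0, -0.77] [0.0, 5.16, -0.0] rows~0.6
[-1.37, 0.0, -0.68] [-0.0, 5.16, -0.0] rows~0.6
[-1.41, -0.0, -0.58] [0.0, 5.16, 0.0] rows~0.6
[-1.44, 0.0, -0.49] [0.0, 5.16, 0.0] rows~0.6
[-1.46, 0.0, -0.39] [0.0, 5.16, -0.0] rows~0.6
[-1.48, -0.0, -0.29] [-0.0, 5.16, 0.0] rows~0.6
[-1.5, 0.0, -0.19] [-0.0, 5.16, -0.0] rows~0.6
[-1.51, -0.0, -0.09] [-0.0, 5.16, 0.0] rows~0.6
[-0.7, 0.0, -0.02] [-0.0, 2.41, -0.0] rows~0.3
```

```bash
cat >> h.py <<'E'
def cum(wps,start): # shifts of each waypoint relative to start
    for w in wps:
        o=start[1]; print(np.round(o.T@(w[0]-start[0])*100,2).tolist(),np.round(R.from_matrix(o.T@w[1]).as_rotvec(degrees=True),1).tolist())
    print()
E
python3 -c "
from h import *
A=lambda c:arc(c,np.degrees(c)*.6,.112,2.295)
for c0 in(0,.45,.9,1.35):
    cum([A(c0+d) for d in(.15,.3,.45)],A(c0))"
```

```text
[-1.17, 0.0, -1.02] [0.0, 5.2, -0.0]
[-2.47, 0.0, -1.85] [0.0, 10.3, -0.0]
[-3.88, -0.0, -2.46] [0.0, 15.5, 0.0]

[-1.33, 0.0, -0.77] [0.0, 5.2, -0.0]
[-2.75, 0.0, -1.32] [-0.0, 10.3, -0.0]
[-4.24, 0.0, -1.64] [0.0, 15.5, -0.0]

[-1.44, 0.0, -0.49] [0.0, 5.2, 0.0]
[-2.93, 0.0, -0.74] [0.0, 10.3, 0.0]
[-4.44, -0.0, -0.76] [0.0, 15.5, 0.0]

[-1.5, 0.0, -0.19] [-0.0, 5.2, -0.0]
[-3.01, -0.0, -0.15] [-0.0, 10.3, 0.0]
[-4.49, -0.0, 0.13] [0.0, 15.5, -0.0]
```

Emit:
{"name": "carry_out", "arguments": {"moves": [[[-0.6, -0.1, -0.5], [0, 2.6, 0], 255], [[-1.2, -0.1, -1], [0, 5.2, 0], 255], [[-2.5, -0.1, -1.85], [0, 10.3, 0], 255], [[-3.9, -0.1, -2.45], [0, 15.5, 0], 255], [[-3.9, -0.1, -2.45], [0, 15.5, 0], 255]]}}

```text
clock: 20.35
tcp_pos: [0.4932, 0.343, 0.1499]
orientation: [[-0.937, 0.224, -0.268], [0.216, 0.975, 0.06], [0.275, -0.002, -0.961]]
wrist_force: [-6.5, -8.1, 19.2]
width: 0.0118
grip_force: 20.0
```

```bash
python3 -c "
from h import *
st();tabst()"
```

```text
t20.35 [0.4932 0.343  0.1499] [-179.9  -16.   167. ] q [ 28.  23. 107.  12.  63. -55.] F [-6.5 -8.1 19.2] w0.0118 g20.0
grasp rel hinge mm [-28.2  -0.4 108.2] rad 111.8 ang 1.826 F box [-4.6 -9.3 19.2]
```

Emit:
{"name": "carry_out", "arguments": {"moves": [[[-0.6, -0.2, -0.6], [0, 2.6, 0], 255], [[-1.3, -0.2, -1], [0, 5.2, 0], 255], [[-2.75, -0.2, -1.6], [0, 10.3, 0], 255], [[-4.25, -0.2, -1.9], [0, 15.5, 0], 255], [[-4.25, -0.2, -1.9], [0, 15.5, 0], 255]], "newtons": 12}}

```text
clock: 20.85
tcp_pos: [0.5388, 0.3321, 0.1559]
orientation: [[-0.832, 0.225, -0.507], [0.192, 0.974, 0.118], [0.52, 0.001, -0.854]]
wrist_force: [2.0, 3.6, 8.1]
width: 0.0119
grip_force: 12.0
```

```bash
python3 -c "
from h import *
st();tabst()"
```

```text
t20.85 [0.5388 0.3321 0.1559] [179.9 -31.3 167. ] q [ 22.  31.  96.  18.  79. -62.] F [2.  3.6 8.1] w0.0119 g12.0
grasp rel hinge mm [ 23.3  -1.  112.1] rad 114.5 ang 1.366 F box [1.2 3.9 8.1]
```

Emit:
{"name": "carry_out", "arguments": {"moves": [[[-0.7, 0, -0.3], [0, 2.6, 0], 255], [[-1.45, 0, -0.6], [0, 5.2, 0], 255], [[-2.95, 0, -0.85], [0, 10.3, 0], 255], [[-4.45, 0, -0.85], [0, 15.5, 0], 255], [[-4.45, 0, -0.85], [0, 15.5, 0], 255]]}}

```text
clock: 21.35
tcp_pos: [0.5793, 0.3225, 0.1385]
orientation: [[-0.666, 0.225, -0.711], [0.153, 0.974, 0.165], [0.73, 0.001, -0.683]]
wrist_force: [1.5, 4.7, 1.2]
width: 0.0119
grip_force: 12.0
```

```bash
python3 -c "
from h import *
st();tabst()"
```

```text
t21.35 [0.5793 0.3225 0.1385] [180.  -46.9 167. ] q [ 18.  42.  86.  22.  94. -66.] F [1.5 4.7 1.2] w0.0119 g12.0
grasp rel hinge mm [69.  -1.3 91.4] rad 114.6 ang 0.924 F box [0.4 4.9 1.2]
```

Emit:
{"name": "carry_out", "arguments": {"moves": [[[-0.75, 0, -0.1], [0, 2.6, 0], 255], [[-1.5, 0, -0.2], [0, 5.2, 0], 255], [[-3, 0, -0.2], [0, 10.3, 0], 255], [[-3.2, 0, -0.2], [0, 10.3, 0], 255], [[-3.2, 0, -0.2], [0, 10.3, 0], 255]]}}

```text
clock: 21.85
tcp_pos: [0.6004, 0.3176, 0.1166]
orientation: [[-0.53, 0.224, -0.818], [0.122, 0.975, 0.187], [0.839, -0.001, -0.544]]
wrist_force: [-2.5, 4.8, -4.0]
width: 0.0121
grip_force: 12.0
```

```bash
python3 -c "
from h import *
st();tabst()"
```

```text
t21.85 [0.6004 0.3176 0.1166] [-179.9  -57.   167. ] q [ 17.  50.  79.  25. 103. -67.] F [-2.5  4.8 -4. ] w0.0121 g12.0
grasp rel hinge mm [92.7 -1.4 67. ] rad 114.4 ang 0.626 F box [-3.5  4.2 -4. ]
```

Emit:
{"name": "carry_out", "arguments": {"moves": [[[0, 0, 0], [0, 0, 0], 130], [[0, 0, 0], [0, 0, 0], 130], [[0, 0, 0], [0, 0, 0], 130], [[0, 0, 0], [0, 0, 0], 130]]}}

```text
clock: 22.25
tcp_pos: [0.6003, 0.3172, 0.1185]
orientation: [[-0.531, 0.222, -0.818], [0.122, 0.975, 0.186], [0.838, -0.001, -0.545]]
wrist_force: [1.0, -0.8, 0.2]
width: 0.0411
grip_force: 0.0
```

Emit:
{"name": "carry_out", "arguments": {"moves": [[[0, 0, -2], [0, 0, 0], 130], [[0, 0, -5], [0, 0, 0], 130], [[0, 0, -8], [0, 0, 0], 130], [[0, 0, -8], [0, 0, 0], 130]]}}

```text
clock: 22.65
tcp_pos: [0.6688, 0.3018, 0.1642]
orientation: [[-0.535, 0.224, -0.815], [0.121, 0.975, 0.188], [0.836, 0.001, -0.548]]
wrist_force: [0.1, 0.3, -0.2]
width: 0.0447
grip_force: 0.0
```

```bash
python3 - <<'E'
from h import *
import cv2
st()
m=fr(BY)
plan([(box(.17,-.03,.29),fr(BY,20)),(box(-.008,-.058,.28),m),(box(-.008,-.058,.16),m),(box(-.008,-.058,.078),m)])
s=read_camera('scene');t=read_camera('top'); np.save('sc1.npy',s)
C=np.zeros((450,800,3),np.uint8); C[:,:400]=cv2.resize(s[215:327,300:400,::-1],(400,450),interpolation=2); C[:,400:]=cv2.resize(t[185:275,170:250,::-1],(400,450),interpolation=2)
cv2.imwrite('pics/b2.png',C)
E
```

```text
t22.65 [0.6688 0.3018 0.1642] [179.8 -56.7 167.2] q [ 14.  51.  70.  24. 110. -65.] F [ 0.1  0.3 -0.2] w0.0447 g0.0
[11.72, -2.83, -5.07] [0.11, -36.75, -0.0] rows~4.3
[16.38, -2.8, 7.03] [0.0, -20.0, -0.0] rows~3.6
[0.0, 0.0, 12.0] [0.0, 0.0, 0.0] rows~2.4
[0.0, 0.0, 8.2] [0.0, 0.0, 0.0] rows~1.6
```

View pics/b2.png

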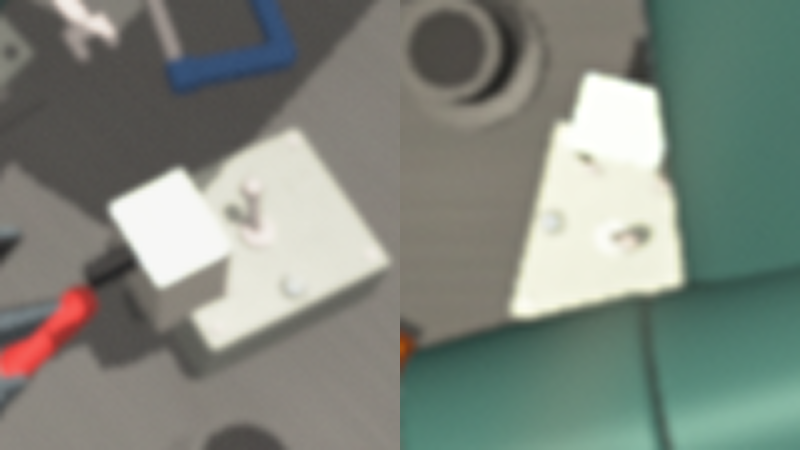

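The cover stands open. The toggle leans away from the lamp, with its tip at (250,185) and the lamp at (292,287).

Emit:
{"name": "carry_out", "arguments": {"moves": [[[5, -1, -5], [0, -8, 0], 130], [[11.7, -2.8, -5], [0, -36.7, 0], 255], [[11.7, -2.8, -5], [0, -36.7, 0], 255], [[11.7, -2.8, -5], [0, -36.7, 0], 255], [[11.7, -2.8, -5], [0, -36.7, 0], 255]]}}

```text
clock: 23.25
tcp_pos: [0.6369, 0.2806, 0.2897]
orientation: [[-0.918, 0.221, -0.33], [0.207, 0.975, 0.076], [0.339, 0.001, -0.941]]
wrist_force: [-0.1, -0.1, -0.4]
width: 0.0157
grip_force: 0.0
```

```bash
python3 - <<'E'
from h import *
st()
m=fr(BY)
plan([(box(-.008,-.058,.28),m),(box(-.008,-.058,.15),m),(box(-.008,-.058,.078),m)])
E
```

```text
t23.25 [0.6369 0.2806 0.2897] [179.9 -19.8 167.3] q [ 18.  25.  88.  10.  84. -62.] F [-0.1 -0.1 -0.4] w0.0157 g0.0
[16.01, -2.84, 6.79] [0.06, -19.82, 0.1] rows~3.5
[0.0, 0.0, 13.0] [0.0, 0.0, 0.0] rows~2.6
[0.0, 0.0, 7.2] [0.0, 0.0, 0.0] rows~1.4
```

Emit:
{"name": "carry_out", "arguments": {"moves": [[[16, -2.8, 6.8], [0, -19.8, 0], 255], [[16, -2.8, 6.8], [0, -19.8, 0], 255], [[16, -2.8, 6.8], [0, -19.8, 0], 255], [[16, -2.8, 6.8], [0, -19.8, 0], 255], [[16, -2.8, 6.8], [0, -19.8, 0], 255]]}}

```text
clock: 23.75
tcp_pos: [0.4581, 0.2911, 0.278]
orientation: [[-0.976, 0.219, -0.01], [0.219, 0.976, 0.001], [0.01, -0.002, -1.0]]
wrist_force: [0.8, 0.4, -0.2]
width: 0.0005
grip_force: 0.0
```

Emit:
{"name": "carry_out", "arguments": {"moves": [[[0, 0, 4.5], [0, 0, 0], 255], [[0, 0, 9], [0, 0, 0], 255], [[0, 0, 13], [0, 0, 0], 255], [[0, 0, 13], [0, 0, 0], 255], [[0, 0, 13], [0, 0, 0], 255]]}}

```text
clock: 24.25
tcp_pos: [0.4615, 0.2914, 0.1491]
orientation: [[-0.975, 0.222, -0.01], [0.222, 0.975, 0.0], [0.01, -0.002, -1.0]]
wrist_force: [0.6, 1.0, 0.8]
width: 0.0006
grip_force: 0.0
```

```bash
cat >> h.py <<'E'
def tb():
    s=sense(); print("tcp box mm",(Rb.T@(np.array(s["tcp_pos"])-pb)*1e3).round(1),"F box",(Rb.T@np.array(s["wrist_force"])).round(1))
E
python3 - <<'E'
from h import *
st();tb()
m=fr(BY)
plan([(box(-.008,-.058,.078),m),(box(-.008,-.0,.078),m)])
E
```

```text
t24.25 [0.4615 0.2914 0.1491] [-179.9   -0.6  167.2] q [ 30.  13. 119.   0.  48. -48.] F [0.6 1.  0.8] w0.0006 g0.0
tcp box mm [ -7.8 -57.8 149.1] F box [0.4 1.2 0.8]
[-0.05, -0.01, 7.11] [-0.1, -0.56, 0.01] rows~1.4
[-0.0, 5.8, 0.0] [0.0, 0.0, 0.0] rows~1.2
```

Emit:
{"name": "carry_out", "arguments": {"moves": [[[0, 0, 3], [0, 0, 0], 255], [[0, 0, 5.5], [0, 0, 0], 255], [[0, 0, 7], [0, 0, 0], 255], [[0, 0, 7], [0, 0, 0], 255]]}}

```text
clock: 24.65
tcp_pos: [0.4611, 0.2915, 0.0789]
orientation: [[-0.975, 0.222, -0.009], [0.222, 0.975, 0.001], [0.009, -0.001, -1.0]]
wrist_force: [0.4, -0.4, 1.0]
width: 0.0003
grip_force: 0.0
```

Emit:
{"name": "carry_out", "arguments": {"moves": [[[0, 1.2, 0], [0, 0, 0], 255], [[0, 2.4, 0], [0, 0, 0], 255], [[0, 3.6, 0], [0, 0, 0], 255], [[0, 4.6, 0], [0, 0, 0], 255], [[0, 4.6, 0], [0, 0, 0], 255]]}}

```text
clock: 25.15
tcp_pos: [0.4718, 0.3381, 0.0793]
orientation: [[-0.975, 0.221, -0.007], [0.221, 0.975, 0.002], [0.008, 0.0, -1.0]]
wrist_force: [-0.4, -0.1, -0.8]
width: 0.0002
grip_force: 0.0
```

```bash
python3 - <<'E'
from h import *
st();tb()
E
```

```text
t25.15 [0.4718 0.3381 0.0793] [180.   -0.4 167.2] q [ 33.  23. 116.   0.  42. -44.] F [-0.4 -0.1 -0.8] w0.0002 g0.0
tcp box mm [ -8.2 -10.   79.3] F box [-0.4 -0.2 -0.8]
```

Emit:
{"name": "carry_out", "arguments": {"moves": [[[0, 0.3, 0], [0, 0, 0], 255], [[0, 0.5, 0], [0, 0, 0], 255], [[0, 0.5, 0], [0, 0, 0], 255]]}}

```text
clock: 25.45
tcp_pos: [0.4721, 0.3411, 0.0787]
orientation: [[-0.975, 0.222, -0.009], [0.222, 0.975, 0.001], [0.009, -0.001, -1.0]]
wrist_force: [-0.3, -0.4, 0.5]
width: 0.0004
grip_force: 0.5
```

Emit:
{"name": "carry_out", "arguments": {"moves": [[[0, 0.2, 0], [0, 0, 0], 255], [[0, 0.4, 0], [0, 0, 0], 255], [[0, 0.4, 0], [0, 0, 0], 255]]}}

```text
clock: 25.75
tcp_pos: [0.4729, 0.3447, 0.0786]
orientation: [[-0.975, 0.222, -0.009], [0.222, 0.975, 0.0], [0.009, -0.002, -1.0]]
wrist_force: [-0.7, -6.0, 0.6]
width: 0.0005
grip_force: 2.9
```

```bash
python3 - <<'E'
from h import *
st();tb()
E
```

```text
t25.75 [0.4729 0.3447 0.0786] [-179.9   -0.5  167.2] q [ 34.  23. 115.   0.  42. -44.] F [-0.7 -6.   0.6] w0.0005 g2.9
tcp box mm [-8.6 -3.3 78.6] F box [ 0.7 -6.   0.6]
```

Emit:
{"name": "carry_out", "arguments": {"moves": [[[0, 0.15, 0], [0, 0, 0], 255], [[0, 0.3, 0], [0, 0, 0], 255], [[0, 0.3, 0], [0, 0, 0], 255]]}}

```text
clock: 26.05
tcp_pos: [0.4729, 0.3455, 0.0783]
orientation: [[-0.975, 0.222, -0.012], [0.222, 0.975, -0.004], [0.011, -0.006, -1.0]]
wrist_force: [-0.8, -25.7, 10.1]
width: 0.0002
grip_force: 13.3
```

```bash
python3 - <<'E'
from h import *
st();tb()
E
```

```text
t26.05 [0.4729 0.3455 0.0783] [-179.6   -0.6  167.2] q [ 34.  23. 115.   0.  43. -44.] F [ -0.8 -25.7  10.1] w0.0002 g13.3
tcp box mm [-8.8 -2.6 78.3] F box [  5.  -25.2  10.1]
```

Emit:
{"name": "carry_out", "arguments": {"moves": [[[0, -1, 0], [0, 0, 0], 255], [[0, -2.5, 0], [0, 0, 0], 255], [[0, -2.5, -4], [0, 0, 0], 255], [[0, -2.5, -8], [0, 0, 0], 255], [[0, -2.5, -12], [0, 0, 0], 255]]}}

```text
clock: 26.55
tcp_pos: [0.4691, 0.3229, 0.2003]
orientation: [[-0.975, 0.223, -0.009], [0.223, 0.975, 0.001], [0.009, -0.001, -1.0]]
wrist_force: [1.6, 0.9, 0.7]
width: 0.0007
grip_force: 0.0
```

```bash
python3 - <<'E'
from h import *
st();tb()
# regrip pose: TCP (.6004,.3176,.1166) at 12N ; orientation tilt 57
m=fr(BY,57.0); g=np.array([.6003,.3172,.1180])
plan([(box(.05,-.03,.30),fr(BY,15)),(box(.20,-.01,.26),fr(BY,45)),(g-m[:,2]*.08,m),(g,m)])
E
```

```text
t26.55 [0.4691 0.3229 0.2003] [-180.    -0.5  167.1] q [ 32.  11. 115.   0.  54. -45.] F [1.6 0.9 0.7] w0.0007 g0.0
tcp box mm [ -7.5 -25.4 200.3] F box [1.3 1.3 0.7]
[-5.66, -0.46, -10.02] [-0.03, 14.5, -0.02] rows~2.3
[-15.52, 2.0, -0.02] [0.0, 30.0, -0.0] rows~3.5
[-6.17, 0.82, 7.75] [0.0, 12.0, 0.0] rows~2.0
[-0.0, 0.0, 8.0] [0.0, 0.0, 0.0] rows~1.6
```

Emit:
{"name": "carry_out", "arguments": {"moves": [[[0, 0, -5], [0, 0, 0], 130], [[-5.7, -0.5, -10], [0, 14.5, 0], 130], [[-5.7, -0.5, -10], [0, 14.5, 0], 130], [[-5.7, -0.5, -10], [0, 14.5, 0], 130]]}}

```text
clock: 26.95
tcp_pos: [0.5286, 0.3048, 0.301]
orientation: [[-0.941, 0.225, -0.251], [0.217, 0.974, 0.061], [0.258, 0.003, -0.966]]
wrist_force: [-0.4, -0.3, -0.2]
width: 0.0297
grip_force: 0.0
```

Emit:
{"name": "carry_out", "arguments": {"moves": [[[-15.5, 2, 0], [0, 30, 0], 130], [[-15.5, 2, 0], [0, 30, 0], 130], [[-15.5, 2, 0], [0, 30, 0], 130], [[-15.5, 2, 0], [0, 30, 0], 130], [[-15.5, 2, 0], [0, 30, 0], 130]]}}

```text
clock: 27.45
tcp_pos: [0.6762, 0.2901, 0.2523]
orientation: [[-0.682, 0.225, -0.695], [0.161, 0.974, 0.158], [0.713, -0.004, -0.701]]
wrist_force: [-0.4, -0.4, -0.5]
width: 0.0445
grip_force: 0.0
```

```bash
python3 - <<'E'
from h import *
import cv2
st();tb()
m=fr(BY,57.0); g=np.array([.6003,.3172,.1180])
plan([(g-m[:,2]*.08,m),(g,m)])
s=read_camera('scene');t=read_camera('top')
C=np.zeros((450,800,3),np.uint8); C[:,:400]=cv2.resize(s[215:327,300:400,::-1],(400,450),interpolation=2); C[:,400:]=cv2.resize(t[185:275,170:250,::-1],(400,450),interpolation=2)
cv2.imwrite('pics/b3.png',C)
E
```

```text
t27.45 [0.6762 0.2901 0.2523] [-179.7  -45.5  166.8] q [ 15.  42.  73.  20. 106. -64.] F [-0.4 -0.4 -0.5] w0.0445 g0.0
tcp box mm [201.7 -11.3 252.3] F box [-0.3 -0.5 -0.5]
[-5.56, 0.99, 7.28] [-0.02, 11.51, -0.27] rows~1.8
[-0.0, 0.0, 8.0] [0.0, 0.0, 0.0] rows~1.6
```

View pics/b3.png

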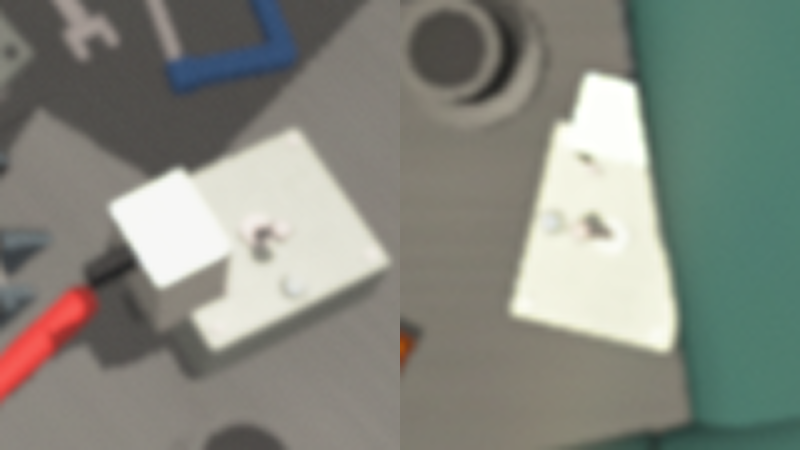

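The toggle now leans to the lamp side, with its tip at (285,230) in the scene view and (580,230) in the top view. I'll take hold of the tab again and close the cover.

Emit:
{"name": "carry_out", "arguments": {"moves": [[[-5.5, 1, 7.3], [0, 11.5, -0.3], 130], [[-5.5, 1, 7.3], [0, 11.5, -0.3], 130], [[-5.5, 1, 7.3], [0, 11.5, -0.3], 130], [[-5.5, 1, 7.3], [0, 11.5, -0.3], 130]]}}

```text
clock: 27.95
tcp_pos: [0.6647, 0.3051, 0.1697]
orientation: [[-0.542, 0.218, -0.812], [0.118, 0.976, 0.184], [0.832, 0.004, -0.554]]
wrist_force: [0.2, 0.4, 0.6]
width: 0.0449
grip_force: 0.0
```

Emit:
{"name": "carry_out", "arguments": {"moves": [[[0, 0, 3], [0, 0, 0], 130], [[0, 0, 6], [0, 0, 0], 130], [[0, 0, 8], [0, 0, 0], 130], [[0, 0, 8], [0, 0, 0], 130]]}}

```text
clock: 28.35
tcp_pos: [0.5994, 0.3202, 0.1269]
orientation: [[-0.543, 0.218, -0.811], [0.117, 0.976, 0.184], [0.831, 0.005, -0.556]]
wrist_force: [0.4, 0.3, 0.5]
width: 0.0447
grip_force: 0.0
```

Emit:
{"name": "carry_out", "arguments": {"moves": [[[0, 0, 0], [0, 0, 0], 255], [[0, 0, 0], [0, 0, 0], 255], [[0, 0, 0], [0, 0, 0], 255], [[0, 0, 0], [0, 0, 0], 255], [[0, 0, 0], [0, 0, 0], 255]], "newtons": 12}}

```text
clock: 28.85
tcp_pos: [0.6003, 0.3178, 0.1239]
orientation: [[-0.539, 0.218, -0.814], [0.12, 0.976, 0.183], [0.834, 0.001, -0.552]]
wrist_force: [1.8, -9.6, 3.0]
width: 0.012
grip_force: 12.0
```

```bash
python3 - <<'E'
from h import *
st();tabst()
A=lambda c:arc(c,np.degrees(c)*.6,.1145,2.295)
for c0 in(1.67,1.22,.77,.32):
    cum([A(c0-d) for d in(.15,.3,.45)],A(c0))
E
```

```text
t28.85 [0.6003 0.3178 0.1239] [179.9 -56.5 167.5] q [ 17.  49.  80.  25. 103. -67.] F [ 1.8 -9.6  3. ] w0.0120 g12.0
grasp rel hinge mm [92.5 -1.1 74.4] rad 118.7 ang 0.678 F box [ 3.9 -8.9  3. ]
[1.53, -0.0, 0.22] [-0.0, -5.2, -0.0]
[3.01, -0.0, 0.67] [0.0, -10.3, 0.0]
[4.4, -0.0, 1.35] [-0.0, -15.5, 0.0]

[1.46, -0.0, 0.52] [-0.0, -5.2, -0.0]
[2.83, -0.0, 1.26] [0.0, -10.3, -0.0]
[4.07, 0.0, 2.2] [0.0, -15.5, -0.0]

[1.34, -0.0, 0.8] [-0.0, -5.2, -0.0]
[2.55, -0.0, 1.81] [-0.0, -10.3, 0.0]
[3.59, -0.0, 2.99] [-0.0, -15.5, -0.0]

[1.17, 0.0, 1.06] [-0.0, -5.2, -0.0]
[2.17, 0.0, 2.29] [0.0, -10.3, 0.0]
[2.97, 0.0, 3.67] [0.0, -15.5, 0.0]
```

Emit:
{"name": "carry_out", "arguments": {"moves": [[[0.75, -0.1, 0.1], [0, -2.6, 0], 255], [[1.55, -0.1, 0.2], [0, -5.2, 0], 255], [[3.05, -0.1, 0.7], [0, -10.3, 0], 255], [[4.45, -0.1, 1.35], [0, -15.5, 0], 255], [[4.45, -0.1, 1.35], [0, -15.5, 0], 255]]}}

```text
clock: 29.35
tcp_pos: [0.563, 0.3264, 0.1544]
orientation: [[-0.739, 0.218, -0.637], [0.163, 0.976, 0.144], [0.653, 0.003, -0.757]]
wrist_force: [-1.5, -0.7, -3.1]
width: 0.0117
grip_force: 12.0
```

```bash
python3 - <<'E'
from h import *
st();tabst()
E
```

```text
t29.35 [0.563  0.3264 0.1544] [179.8 -40.8 167.6] q [ 20.  37.  90.  21.  89. -65.] F [-1.5 -0.7 -3.1] w0.0117 g12.0
grasp rel hinge mm [ 50.7  -1.  108.8] rad 120.1 ang 1.134 F box [-1.3 -1.  -3.1]
```

Emit:
{"name": "carry_out", "arguments": {"moves": [[[0.75, 0, 0.3], [0, -2.6, 0], 255], [[1.5, 0, 0.55], [0, -5.2, 0], 255], [[2.9, 0, 1.35], [0, -10.3, 0], 255], [[4.2, 0, 2.3], [0, -15.5, 0], 255], [[4.2, 0, 2.3], [0, -15.5, 0], 255]]}}

```text
clock: 29.85
tcp_pos: [0.5171, 0.3371, 0.1638]
orientation: [[-0.883, 0.218, -0.416], [0.196, 0.976, 0.097], [0.427, 0.004, -0.904]]
wrist_force: [0.7, 4.3, -8.3]
width: 0.0121
grip_force: 12.0
```

```bash
python3 - <<'E'
from h import *
st();tabst()
E
```

```text
t29.85 [0.5171 0.3371 0.1638] [179.7 -25.3 167.5] q [ 24.  27. 101.  16.  73. -60.] F [ 0.7  4.3 -8.3] w0.0121 g12.0
grasp rel hinge mm [ -0.7  -0.9 121. ] rad 121.0 ang 1.576 F box [-0.3  4.4 -8.3]
```

Emit:
{"name": "carry_out", "arguments": {"moves": [[[0.7, 0, 0.4], [0, -2.6, 0], 255], [[1.35, 0, 0.85], [0, -5.2, 0], 255], [[2.6, 0, 1.9], [0, -10.3, 0], 255], [[3.7, 0, 3.1], [0, -15.5, 0], 255], [[3.7, 0, 3.1], [0, -15.5, 0], 255]]}}

```text
clock: 30.35
tcp_pos: [0.472, 0.3477, 0.1513]
orientation: [[-0.962, 0.218, -0.165], [0.214, 0.976, 0.042], [0.17, 0.005, -0.985]]
wrist_force: [4.7, 5.4, -9.8]
width: 0.0121
grip_force: 12.0
```

```bash
python3 - <<'E'
from h import *
st();tabst()
E
```

```text
t30.35 [0.472  0.3477 0.1513] [179.7  -9.8 167.4] q [ 31.  19. 111.   8.  57. -51.] F [ 4.7  5.4 -9.8] w0.0121 g12.0
grasp rel hinge mm [-51.9  -0.6 110. ] rad 121.6 ang 2.011 F box [ 3.3  6.3 -9.8]
```

Emit:
{"name": "carry_out", "arguments": {"moves": [[[0.6, 0, 0.6], [0, -2.6, 0], 255], [[1.2, 0, 1.15], [0, -5.2, 0], 255], [[2.2, 0, 2.4], [0, -9.8, 0], 255], [[2.3, 0, 2.7], [0, -9.8, 0], 255], [[2.3, 0, 2.7], [0, -9.8, 0], 255]]}}

```text
clock: 30.85
tcp_pos: [0.4462, 0.3538, 0.1292]
orientation: [[-0.976, 0.219, -0.003], [0.219, 0.976, 0.005], [0.005, 0.004, -1.0]]
wrist_force: [-8.4, 7.6, 7.6]
width: 0.0117
grip_force: 12.0
```

```bash
python3 - <<'E'
from h import *
st();tabst()
E
```

```text
t30.85 [0.4462 0.3538 0.1292] [179.7  -0.3 167.3] q [ 36.  17. 117.   0.  46. -42.] F [-8.4  7.6  7.6] w0.0117 g12.0
grasp rel hinge mm [-81.6  -0.4  88.2] rad 120.1 ang 2.317 F box [-9.9  5.6  7.6]
```

Emit:
{"name": "carry_out", "arguments": {"moves": [[[0, 0, 0], [0, 0, 0], 160], [[0, 0, 0], [0, 0, 0], 160], [[0, 0, 0], [0, 0, 0], 160]]}}

```text
clock: 31.15
tcp_pos: [0.4469, 0.3525, 0.1287]
orientation: [[-0.976, 0.219, -0.003], [0.219, 0.976, 0.004], [0.004, 0.003, -1.0]]
wrist_force: [-0.4, -0.3, 0.5]
width: 0.0325
grip_force: 0.0
```

Emit:
{"name": "carry_out", "arguments": {"moves": [[[0, 0, -3], [0, 0, 0], 160], [[0, 0, -6], [0, 0, 0], 255], [[-0.6, 0.1, -6], [0, 0, 0], 255], [[-0.6, 0.1, -6], [0, 0, 0], 255], [[-0.6, 0.1, -6], [0, 0, 0], 255]]}}

```text
clock: 31.65
tcp_pos: [0.4526, 0.3516, 0.1877]
orientation: [[-0.976, 0.22, -0.004], [0.22, 0.976, 0.003], [0.004, 0.002, -1.0]]
wrist_force: [0.7, -0.6, -0.5]
width: 0.0048
grip_force: 0.0
```

Emit:
{"name": "carry_out", "arguments": {"moves": [[[0, 0, 0], [0, 0, 0], 255], [[0, 0, 0.5], [0, 0, 0], 255], [[0, 0, 1.5], [0, 0, 0], 255], [[0, 0, 2.5], [0, 0, 0], 255], [[0, 0, 2.5], [0, 0, 0], 255]]}}

```text
clock: 32.15
tcp_pos: [0.452, 0.3516, 0.1617]
orientation: [[-0.976, 0.219, -0.005], [0.219, 0.976, 0.002], [0.005, 0.001, -1.0]]
wrist_force: [-0.8, 0.2, 0.3]
width: 0.0002
grip_force: 0.0
```

```bash
python3 - <<'E'
from h import *
st();tb()
E
```

```text
t32.15 [0.452  0.3516 0.1617] [179.9  -0.3 167.3] q [ 35.  14. 116.   0.  50. -42.] F [-0.8  0.2  0.3] w0.0002 g0.0
tcp box mm [-30.5  -1.2 161.7] F box [-0.8 -0.   0.3]
```

Emit:
{"name": "carry_out", "arguments": {"moves": [[[0, 0, 0.4], [0, 0, 0], 255], [[0, 0, 0.8], [0, 0, 0], 255], [[0, 0, 1], [0, 0, 0], 255], [[0, 0, 1], [0, 0, 0], 255]]}}

```text
clock: 32.55
tcp_pos: [0.4528, 0.3522, 0.1535]
orientation: [[-0.976, 0.219, -0.003], [0.219, 0.976, 0.004], [0.004, 0.003, -1.0]]
wrist_force: [0.8, -0.5, -0.3]
width: 0.0002
grip_force: 0.0
```

Emit:
{"name": "carry_out", "arguments": {"moves": [[[0, 0, 0.1], [0, 0, 0], 255], [[0, 0, 0.2], [0, 0, 0], 255], [[0, 0, 0.2], [0, 0, 0], 255]]}}

```text
clock: 32.85
tcp_pos: [0.4529, 0.3523, 0.1518]
orientation: [[-0.976, 0.219, -0.002], [0.219, 0.976, 0.004], [0.003, 0.003, -1.0]]
wrist_force: [-0.3, -0.5, 0.2]
width: 0.0005
grip_force: 0.0
```

Emit:
{"name": "carry_out", "arguments": {"moves": [[[0, 0, 0.1], [0, 0, 0], 255], [[0, 0, 0.2], [0, 0, 0], 255], [[0, 0, 0.2], [0, 0, 0], 255]]}}

```text
clock: 33.15
tcp_pos: [0.4529, 0.3525, 0.1511]
orientation: [[-0.976, 0.219, -0.003], [0.219, 0.976, 0.004], [0.004, 0.003, -1.0]]
wrist_force: [-8.5, -4.9, 21.8]
width: 0.0005
grip_force: 10.6
```

```bash
python3 - <<'E'
from h import *
st();tb()
E
```

```text
t33.15 [0.4529 0.3525 0.1511] [179.8  -0.2 167.3] q [ 35.  15. 116.   0.  49. -42.] F [-8.5 -4.9 21.8] w0.0005 g10.6
tcp box mm [-2.980e+01 -1.000e-01  1.511e+02] F box [-7.2 -6.7 21.8]
```

Emit:
{"name": "carry_out", "arguments": {"moves": [[[0, 0, -3], [0, 0, 0], 255], [[0, 0, -7], [0, 0, 0], 255], [[0, 0, -12], [0, 0, 0], 255], [[0, 0, -12], [0, 0, 0], 255], [[0, 0, -12], [0, 0, 0], 255]]}}

```text
clock: 33.65
tcp_pos: [0.4536, 0.3521, 0.2708]
orientation: [[-0.976, 0.219, -0.001], [0.219, 0.976, 0.005], [0.002, 0.005, -1.0]]
wrist_force: [-0.7, -0.7, -1.6]
width: 0.0002
grip_force: 0.0
```

```bash
python3 - <<'E'
from h import *
st(); print(job_done())
E
```

```text
t33.65 [0.4536 0.3521 0.2708] [ 1.797e+02 -1.000e-01  1.673e+02] q [ 35.   7. 112.   0.  61. -42.] F [-0.7 -0.7 -1.6] w0.0002 g0.0
the job is handed in; nothing more can be done
None
```

I handed the job in at 33.7 s: the module is clicked onto the rail (it held against an upward pull of about 20 N), the toggle is over to the lamp side at its stop, and the cover is pressed fully shut.

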